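Check the vacuum flasks' push-button stoppers and put the flasks away

ROBOT

A 6-joint arm with a two-finger parallel gripper is mounted at the origin on the work surface. World frame = base frame: x ahead of the robot, y to its left, z up, the work surface at z = 0. Lengths are in m, angles in degrees, forces in N, time in s.
With the tool pointing down it reaches from about 0.25 to 0.725 m from the base axis. Payload 9.7 kg.
Tool frame: the origin (TCP) lies midway between the tips of the shut fingers; the grasp point (between the pads) lies 19 mm behind it (r.grip_point_offset is the y of the grasp point in the tool frame, in m); y points along the fingers, z is the direction in which the jaws open and shut, and the axes are right-handed (so a half turn about y gives the same grasp; the last joint's range is limited). The gripper opens to 85 mm and grips with 20 to 120 N. Pads are 22 mm wide; open, the fingers measure 114 mm over their backs; the gripper's body (76 mm by 85 mm) begins 54 mm behind the grasp point. The pads swing forward as they close: fully open they stand 13 mm farther back than shut.
Start: joints at [69.385, 4.979, 10.078, 95.1, 0, 90], TCP at [0.194, 0.515, 0.231] pointing down, gripper open.
Joint ranges: [-179.16, 179.16], [-48.56, 103.87], [-65.8, 70.77], [-126.05, 130.52], [-82.76, 87.17], [-180, 180]. Speed limits (degrees/s): [127.2, 127.2, 147.25, 180, 180, 180].

INTERFACE

Orientations are given as a 3x3 rotation matrix whose columns are the frame's x, y, z axes.
In Python, from bench import r, get_image, camera_info, recognise gives the robot as it stands.
- The arm moves only by the tool servo_tool, never from a script. Its argument "targets" is a list of rows, each an object of numbers: "ax", "ay", "az": the turn, a rotation vector about the tool's x, y, z in rad; "tx", "ty", "tz": the shift along the tool's x, y, z in cm; "hand": the opening in per cent of the stroke, from 0 (shut) to 100 (fully open). In form: [{"ax": .., "ay": .., "az": .., "tx": .., "ty": .., "tz": .., "hand": ..}, ...]. A call has 1 to 8 rows; each row is the pose to reach, as a shift and turn from the pose commanded when the call began, along the tool's axes at that moment; what a row does not reach only later rows make up. A row lasts 1/8 s, in which the tool goes at most 62.5 mm and 10.7 degrees, less where a joint would pass 70% of its speed; a pose out of reach is approached as far as the arm can. A call with a gripper value outside its range is refused whole. The fingers move at their own pace and stop on an object; "newtons" is the grip in N (left out, the last holds). Time passes only in rows, so rows that repeat a pose let the fingers close. It gives the time, the measured TCP pose, the force and the opening at its end, in the units of the state.
- r.get_obs(): the state, without advancing time (a new reading comes with each control period).
- get_image(name): name is "side" or "top" or "wrist"; returns the picture (480x640x3 uint8, red, green, blue); there is no depth.
- camera_info(name): a dict with "vfov" (degrees; the focal length in pixels is half the picture's height over the tangent of half this angle, whatever the lens; pixels are square), "cx", "cy" (the principal point, pixels), "rvec" (rotation vector, rad) and "tvec" (3), from world to camera coordinates, as OpenCV has them. Camera axes: x right, y down, z forward; pixel columns grow to the right and rows downward; lengths in m; the calibration is good to about 2 mm. A picture is of the moment at which its call begins: read the wrist's pose just before it. camera_info takes no time and is no camera call; for the wrist camera it gives the pose at the moment of the call.
- r.job_done(): hands the job in, once; it reports no verdict.
Trained networks look in the newest picture that a camera, given by its name, has taken for a name from the list of things; names that differ only in an ending like _2 or _b are one class to them, and where a whole thing is asked for, a point or a joint stands for the part that bears it (a point fixed in the world has none). Each returns a list of dicts, best first, with "confidence" (0 to 1); they miss things now and then, are a little off and sometimes report something else, mostly with a low value. They report only what shows in the picture. A call takes as long as a camera call. They do not tell look-alikes from the thing itself.
- recognise(camera, thing): "position" ([x, y, z] in m, in world coordinates, good to about 4 mm: the middle of the surface that is visible of it).
The state is a dict: "time": time; "joints": joint angles; "joint_vel": joint speeds; "effort": joint torques, N m; "ee_pos": TCP position; "tool_rot": TCP orientation; "contact_force": force on the tool from outside, world axes, zero at the start; "torque": the same for the moment, N m; "opening": finger opening in m.
Only numpy, scipy, OpenCV 4.12 (cv2) and the standard library are available. Lean on these libraries where they do the work, as an engineer would, in place of code of your own. Each camera call takes 0.05 s, during which the arm holds its last target. There are 200 camera calls.

TASK

Check the push-button stopper of every vacuum flask on the table by pressing its button fully down and letting go. Stand each flask whose button stays down in the blue dish crate, leaving its button down so that it airs, and set each flask whose button springs back up aside on the wooden tray, all upright; the cutlery caddy left in the crate must first be lifted out and stood on the bare table. Leave the bowls, the pitcher and the glass where they are and do not knock a flask over.

Things in the scene. Friction and masses are not known exactly. Their poses are not given: they have to be found in the camera images.
- flask_a: Steel vacuum flask, one of up to five alike; any may be worn, unseen (None if absent). Origin at the centre of its underside, z up its axis; yaw no matter. Body 85 mm across up to 124 mm high, shoulder tapering to the round black lid, 62 mm across, from 143 to 180 mm above the underside: grip there (fixed). Grey button, 36 mm across, 9 to 11 mm proud, top at 189 to 191 mm. About 0.5 kg.
- flask_a_button (a joint): How far this flask's button is pressed down (m): 0 to 0.002 up, 0.008 fully down, on its stop (3 mm proud of the lid). It resists with up to 5 N; press past 0.007 and let go. A sound one snaps over at 0.004 and stays fully down, pressed again or not (only a pull would raise it). A worn one feels much the same but springs back up to about 0.002 within 0.2 s of letting go.
- flask_a_top (a point): The centre of the top of this flask's push button; it goes down with the button (about 190 mm above the flask's underside when up, 183 mm when down).
- flask_b: Steel vacuum flask, one of up to five alike; any may be worn, unseen (None if absent). Origin at the centre of its underside, z up its axis; yaw no matter. Body 85 mm across up to 124 mm high, shoulder tapering to the round black lid, 62 mm across, from 143 to 180 mm above the underside: grip there (fixed). Grey button, 36 mm across, 9 to 11 mm proud, top at 189 to 191 mm. About 0.5 kg.
- flask_b_button (a joint): How far this flask's button is pressed down (m): 0 to 0.002 up, 0.008 fully down, on its stop (3 mm proud of the lid). It resists with up to 5 N; press past 0.007 and let go. A sound one snaps over at 0.004 and stays fully down, pressed again or not (only a pull would raise it). A worn one feels much the same but springs back up to about 0.002 within 0.2 s of letting go.
- flask_b_top (a point): The centre of the top of this flask's push button; it goes down with the button (about 190 mm above the flask's underside when up, 183 mm when down).
- flask_c: Steel vacuum flask, one of up to five alike; any may be worn, unseen (None if absent). Origin at the centre of its underside, z up its axis; yaw no matter. Body 85 mm across up to 124 mm high, shoulder tapering to the round black lid, 62 mm across, from 143 to 180 mm above the underside: grip there (fixed). Grey button, 36 mm across, 9 to 11 mm proud, top at 189 to 191 mm. About 0.5 kg.
- flask_c_button (a joint): How far this flask's button is pressed down (m): 0 to 0.002 up, 0.008 fully down, on its stop (3 mm proud of the lid). It resists with up to 5 N; press past 0.007 and let go. A sound one snaps over at 0.004 and stays fully down, pressed again or not (only a pull would raise it). A worn one feels much the same but springs back up to about 0.002 within 0.2 s of letting go.
- flask_c_top (a point): The centre of the top of this flask's push button; it goes down with the button (about 190 mm above the flask's underside when up, 183 mm when down).
- flask_d: Steel vacuum flask, one of up to five alike; any may be worn, unseen (None if absent). Origin at the centre of its underside, z up its axis; yaw no matter. Body 85 mm across up to 124 mm high, shoulder tapering to the round black lid, 62 mm across, from 143 to 180 mm above the underside: grip there (fixed). Grey button, 36 mm across, 9 to 11 mm proud, top at 189 to 191 mm. About 0.5 kg.
- flask_d_button (a joint): How far this flask's button is pressed down (m): 0 to 0.002 up, 0.008 fully down, on its stop (3 mm proud of the lid). It resists with up to 5 N; press past 0.007 and let go. A sound one snaps over at 0.004 and stays fully down, pressed again or not (only a pull would raise it). A worn one feels much the same but springs back up to about 0.002 within 0.2 s of letting go.
- flask_d_top (a point): The centre of the top of this flask's push button; it goes down with the button (about 190 mm above the flask's underside when up, 183 mm when down).
- flask_e: Steel vacuum flask, one of up to five alike; any may be worn, unseen (None if absent). Origin at the centre of its underside, z up its axis; yaw no matter. Body 85 mm across up to 124 mm high, shoulder tapering to the round black lid, 62 mm across, from 143 to 180 mm above the underside: grip there (fixed). Grey button, 36 mm across, 9 to 11 mm proud, top at 189 to 191 mm. About 0.5 kg.
- flask_e_button (a joint): How far this flask's button is pressed down (m): 0 to 0.002 up, 0.008 fully down, on its stop (3 mm proud of the lid). It resists with up to 5 N; press past 0.007 and let go. A sound one snaps over at 0.004 and stays fully down, pressed again or not (only a pull would raise it). A worn one feels much the same but springs back up to about 0.002 within 0.2 s of letting go.
- flask_e_top (a point): The centre of the top of this flask's push button; it goes down with the button (about 190 mm above the flask's underside when up, 183 mm when down).
- crate: Shallow blue ribbed plastic dish crate, 250 x 250 mm outside, open on top, fixed to the table. Origin at the centre of its underside, x and y along its sides, z up. Floor 6 mm thick, walls 6 mm thick and 55 mm high; the room inside is 238 x 238 mm.
- tray: Flat wooden serving tray, 300 mm along its x by 240 mm along its y, fixed to the table. Origin at the centre of its underside, z up. Floor 6 mm thick; rim 12 mm wide and 16 mm high, so that the flat part is 276 x 216 mm. Empty at the start. It may be left or right of the flasks, the crate on the other side.
- caddy: Wooden cutlery caddy, a box 100 mm (its x) by 200 mm (its y) by 55 mm high, with a round carrying bar of 18 mm diameter running along its y above the middle, the axis of the bar 124 mm above the underside, free over the middle 160 mm between two end posts. Origin at the centre of its underside. Weighs 0.5 kg. It stands in the crate at the start.
- bowls: Stack of five white bowls, 120 mm in diameter and 93 mm high, origin at the centre of its underside; not part of the job.
- pitcher: Small open steel milk pitcher with a handle, 76 mm in diameter, 100 mm high; origin at the centre of its underside; not part of the job.
- tumbler: Drinking glass, 72 mm in diameter, 100 mm high; origin at the centre of its underside; not part of the job.
Mind the look-alikes: they are no part of the job. Leave any green or red look-alike of the flask_b alone.

How it is judged:
By the outcome, as a careful person would: the job done as asked, in the order asked, and still so for the second after the job is handed in, with the robot touching nothing.
Of flask_a, flask_b, flask_c, flask_d, flask_e only 3 to 5 are there at a start; the rules pass over those that are not, and their reading is None.
At some moment in a run one of flask_a, flask_b, flask_c, flask_d, flask_e may be knocked a few centimetres aside while the robot is not near it.
Once in a run the grip may slacken for a moment while it holds something.
It also fails if it takes over 210 s, if anything falls off the work surface, if the arm or the gripper's body presses on something with over 40 N, if the wrist force passes 120 N, or if a joint passes its speed limit or range.

## Working session

There is one attempt and no reset: what is moved stays moved. The work goes in short steps, Python scripts to look and compute and a tool call to move; the robot and the scene stay as the last step left them, time stands still between calls to the robot, and variables do not carry over. Pictures are saved under pics/ and viewed, on a budget of 14 in all, crops included, one or two more only if the job needs it, and the job is handed in when it is done.

Besides the shell and the picture viewer there is one more tool, called after "Call:" by a JSON object that holds its "op" and its "data", one argument or row to a line. servo_tool: Moves the arm, as the interface text tells. Its arguments: {"type":"object","properties":{"targets":{"type":"array","items":{"type":"object","properties":{"ax":{"type":"number"},"ay":{"type":"number"},"az":{"type":"number"},"tx":{"type":"number"},"ty":{"type":"number"},"tz":{"type":"number"},"hand":{"type":"number"}}}},"newtons":{"type":"number"}},"required":["targets"]}

```bash
ls; mkdir -p pics; python3 - <<'E'
from bench import r,get_image,camera_info,recognise
import cv2,numpy as np
for c in("top","side"):
    cv2.imwrite(f"pics/{c}0.png",get_image(c)[:,:,::-1]); i=camera_info(c);print(c,i)
    for t in("flask_a","flask_a_top","crate","tray","caddy","bowls","pitcher","tumbler"):
        print(t,[(np.round(d["position"],3).tolist(),round(d["confidence"],2)) for d in recognise(c,t)])
o=r.get_obs();print(o["time"],o["ee_pos"],o["tool_rot"],o["opening"],r.grip_point_offset,camera_info("wrist"))
E
```

```text
pics
top {'vfov': 44.81325284445284, 'cx': 331.63232205974447, 'cy': 252.17255939596507, 'rvec': array([ 2.16730165, -2.12997921,  0.12200247]), 'tvec': array([-0.10430138,  0.63760606,  1.61273026])}
flask_a [([0.638, 0.045, 0.166], 0.95), ([0.545, -0.001, 0.175], 0.94), ([0.544, 0.106, 0.177], 0.81), ([0.707, -0.322, 0.145], 0.78), ([0.633, -0.538, 0.14], 0.76), ([0.533, -0.112, 0.179], 0.72), ([0.627, -0.07, 0.179], 0.67)]
flask_a_top [([0.547, 0.116, 0.189], 0.63), ([0.641, -0.065, 0.189], 0.57)]
crate [([0.548, 0.334, 0.008], 0.8)]
tray [([0.485, -0.332, 0.006], 0.97)]
caddy [([0.502, 0.324, 0.041], 0.93)]
bowls []
pitcher [([0.808, -0.01, 0.035], 0.92), ([0.553, 0.004, 0.192], 0.72), ([0.543, -0.001, 0.18], 0.54), ([0.549, 0.12, 0.188], 0.24)]
tumbler [([0.72, 0.264, 0.053], 0.82)]
side {'vfov': 50.530182838988466, 'cx': 331.04759014868654, 'cy': 239.13438900161086, 'rvec': array([ 2.21233086, -0.01259285,  0.02045284]), 'tvec': array([-0.63220799,  0.04025925,  1.52946439])}
flask_a [([0.548, -0.144, 0.11], 0.86), ([0.552, 0.099, 0.162], 0.82), ([0.642, -0.587, 0.126], 0.78), 
[... 207 characters left out ...]
[0.453, 0.351, 0.018], 0.74)]
tray [([0.486, -0.335, 0.005], 0.88), ([0.643, -0.077, 0.186], 0.62)]
caddy [([0.497, 0.332, 0.055], 0.59)]
bowls [([0.773, -0.197, 0.094], 0.83), ([0.543, -0.144, 0.11], 0.64)]
pitcher [([0.801, -0.043, 0.072], 0.8)]
tumbler [([0.718, 0.228, 0.076], 0.7)]
0.9 [0.19363447 0.51478277 0.23129965] [[ 9.35972615e-01  9.67979231e-06  3.52072810e-01]
 [-3.52072810e-01  2.44869336e-05  9.35972615e-01]
 [ 4.38837007e-07 -1.00000000e+00  2.63270910e-05]] 0.08535626428521655 -0.0187 {'vfov': 61.052052681492164, 'cx': 321.32545868571293, 'cy': 243.98089184835186, 'rvec': array([-2.37369124, -1.64207885, -0.24731324]), 'tvec': array([-0.55067903, -0.03777021,  0.38022378])}
```

View pics/top0.png

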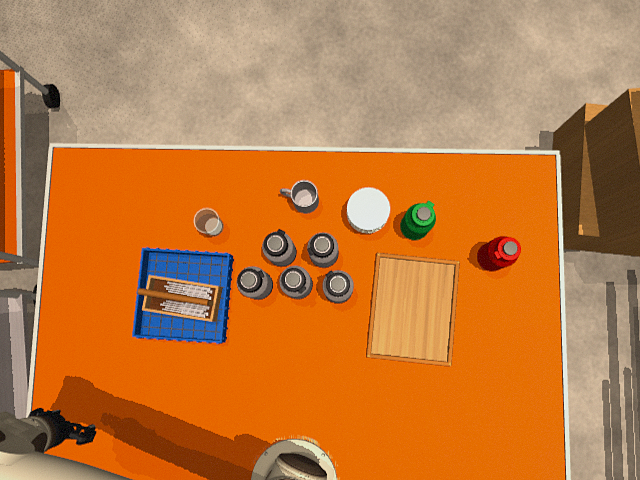

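View pics/side0.png

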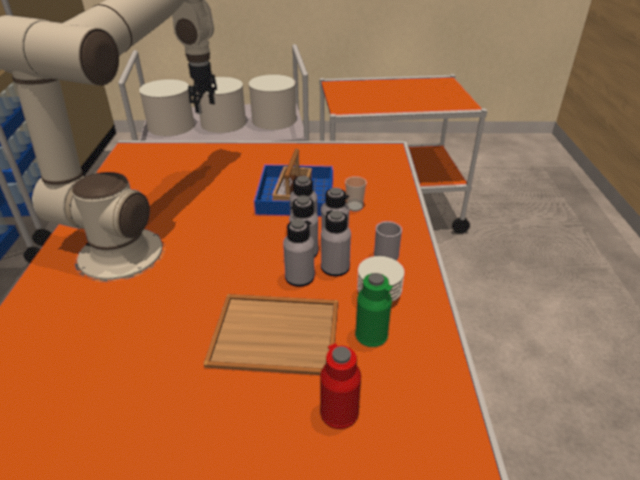

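The five steel flasks are at top-view pixels (255,282), (294,282), (338,287), (278,246) and (322,248). The green (420,220) and red (500,253) ones are look-alikes to leave alone. The tray is on the right. The crate with the caddy is on the left, and the caddy's bar runs from (145,294) to (218,300). Next I'll work out precise positions.

```bash
cat > h.py <<'E'
from bench import r,get_image,camera_info,recognise
import cv2,numpy as np
def K(i):
    f=240/np.tan(np.radians(i["vfov"]/2)); return np.array([[f,0,i["cx"]],[0,f,i["cy"]],[0,0,1]])
def w(i,u,v,z):
    R=cv2.Rodrigues(i["rvec"])[0]; c=-R.T@i["tvec"]; d=R.T@np.linalg.inv(K(i))@[u,v,1]
    return c+d*(z-c[2])/d[2]
def p(i,X): return cv2.projectPoints(np.float64(X).reshape(-1,3),i["rvec"],i["tvec"],K(i),None)[0].reshape(-1,2)
def go(X,deg=None):
    """tool shift (cm) to put TCP at X; ay turn (rad) so tool z points at azimuth deg"""
    o=r.get_obs(); R=np.array(o["tool_rot"]); t=R.T@(np.array(X)-o["ee_pos"])*100
    a=None
    if deg is not None:
        cur=np.degrees(np.arctan2(R[1,2],R[0,2])); a=-np.radians((deg-cur+180)%360-180)
    print("t",o["time"],"shift",np.round(t,2),"ay",a)
E
python3 - <<'E'
from h import *
i=camera_info("top"); im=cv2.imread("pics/top0.png")
print("crate",[w(i,u,v,.055).round(3)[:2] for u,v in((142,249),(232,253),(226,343),(133,337))])
print("tray",[w(i,u,v,.016).round(3)[:2] for u,v in((378,254),(459,262),(450,365),(367,356))])
big=cv2.resize(im[225:355,125:365],None,fx=3.3,fy=3.3,interpolation=cv2.INTER_CUBIC); cv2.imwrite("pics/crop.png",big)
go([.5,.33,.231],0); go([.5,.33,.231],90);go([.5,.33,.231],180);print(r.get_obs()["joints"])
E
```

```text
crate [array([0.638, 0.443]), array([0.63 , 0.187]), array([0.379, 0.194]), array([0.391, 0.453])]
tray [array([ 0.639, -0.226]), array([ 0.62 , -0.458]), array([ 0.329, -0.431]), array([ 0.349, -0.198])]
t 0.9 shift [ 3.518e+01  3.000e-02 -6.510e+00] ay 1.2110115378732467
t 0.9 shift [ 3.518e+01  3.000e-02 -6.510e+00] ay -0.35978478892164995
t 0.9 shift [ 3.518e+01  3.000e-02 -6.510e+00] ay -1.9305811157165471
[ 6.93863272e+01  4.97739733e+00  1.00783352e+01  9.50994294e+01
 -2.51560687e-05  9.00004771e+01]
```

View pics/crop.png

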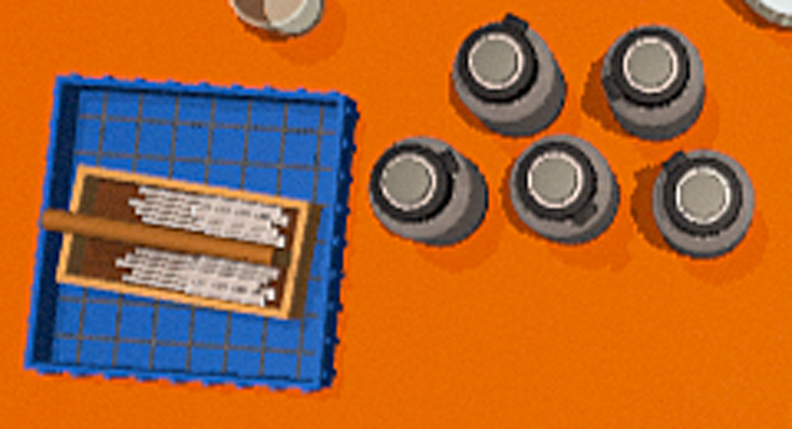

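```bash
python3 - <<'E'
from h import *
i=camera_info("top"); f=lambda x,y:(125+x/3.3,225+y/3.3)
for n,q in dict(A=(495,62),B=(650,66),C=(408,181),D=(554,179),E=(703,195)).items(): print(n,w(i,*f(*q),.190).round(3))
L=[(535-25,20),(612,92),(448,163),(582,216),(675,160)]
for q in L: print("lug",w(i,*f(*q),.175).round(3))
b=[w(i,*f(*q),.13) for q in((45,218),(272,256))];print("bar",b,np.degrees(np.arctan2(*(b[0]-b[1])[[1,0]])),(b[0]+b[1])/2)
c=[w(i,*f(*q),.061) for q in((82,168),(310,205),(290,320),(57,283))];print("box",np.round(c,3),np.mean(c,0))
d=c[0]-c[1]+c[3]-c[2];a=np.degrees(np.arctan2(d[1],d[0]));print("angle",a)
m=np.mean(c,0); go([m[0],m[1],.231],a-90)
E
```

```text
A [0.64  0.051 0.19 ]
B [ 0.638 -0.07   0.19 ]
C [0.545 0.116 0.19 ]
D [0.548 0.003 0.19 ]
E [ 0.538 -0.113  0.19 ]
lug [0.676 0.042 0.175]
lug [ 0.619 -0.04   0.175]
lug [0.561 0.088 0.175]
lug [ 0.521 -0.019  0.175]
lug [ 0.566 -0.091  0.175]
bar [array([0.51449894, 0.41926544, 0.13      ]), array([0.48708871, 0.23352275, 0.13      ])] 81.60539333662936 [0.50079383 0.3263941  0.13      ]
box [[0.561 0.414 0.061]
 [0.533 0.219 0.061]
 [0.436 0.232 0.061]
 [0.464 0.43  0.061]] [0.49866843 0.32364953 0.061     ]
angle 81.9852267709433
t 0.9 shift [ 3.528e+01  3.000e-02 -7.150e+00] ay 1.3508957195209836
```

Call:
{"op": "servo_tool", "data": {
  "targets": [
    {"tx": 35.3,"tz": -7.15,"ay": 1.351,"hand": 100},
    {"tx": 35.3,"tz": -7.15,"ay": 1.351,"hand": 100},
    {"tx": 35.3,"tz": -7.15,"ay": 1.351,"hand": 100},
    {"tx": 35.3,"tz": -7.15,"ay": 1.351,"hand": 100},
    {"tx": 35.3,"tz": -7.15,"ay": 1.351,"hand": 100},
    {"tx": 35.3,"tz": -7.15,"ay": 1.351,"hand": 100},
    {"tx": 35.3,"tz": -7.15,"ay": 1.351,"hand": 100},
    {"tx": 35.3,"tz": -7.15,"ay": 1.351,"hand": 100}
  ],
  "newtons": 60
}}

```text
validation failed for argument at $.ta...
```

```bash
python3 - <<'E'
from h import *
go([.5,.325,.115],-8.2)
cv2.imwrite("pics/w1.png",get_image("wrist")[:,:,::-1]); i=camera_info("wrist"); print(p(i,[[.5,.325,.13],[.514,.419,.13],[.487,.235,.13]]))
E
```

```text
t 0.9 shift [35.36 11.63 -6.98] ay 1.3541285365367817
[[241.97053342 626.18369831]
 [347.42464914 610.45967815]
 [144.37652215 641.04912976]]
```

View pics/w1.png

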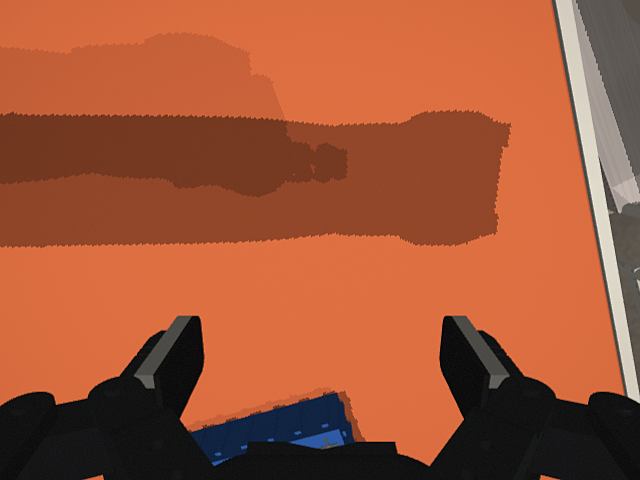

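The wrist view shows bare table, with only the crate edge at (270,430). The arm hasn't moved because the call was refused, so I'll retry with every key filled in.

Call:
{"op": "servo_tool", "data": {
  "targets": [
    {"ax": 0,"ay": 0.17,"az": 0,"tx": 4.4,"ty": 0,"tz": -0.9,"hand": 100},
    {"ax": 0,"ay": 0.34,"az": 0,"tx": 8.8,"ty": 0,"tz": -1.8,"hand": 100},
    {"ax": 0,"ay": 0.51,"az": 0,"tx": 13.2,"ty": 0,"tz": -2.7,"hand": 100},
    {"ax": 0,"ay": 0.68,"az": 0,"tx": 17.6,"ty": 0,"tz": -3.6,"hand": 100},
    {"ax": 0,"ay": 0.85,"az": 0,"tx": 22.0,"ty": 0,"tz": -4.5,"hand": 100},
    {"ax": 0,"ay": 1.02,"az": 0,"tx": 26.4,"ty": 0,"tz": -5.4,"hand": 100},
    {"ax": 0,"ay": 1.19,"az": 0,"tx": 31,"ty": 0,"tz": -6.3,"hand": 100},
    {"ax": 0,"ay": 1.35,"az": 0,"tx": 35.3,"ty": 0,"tz": -7.0,"hand": 100}
  ],
  "newtons": 60
}}

```text
time: 1.95
ee_pos: [0.5007, 0.3239, 0.2313]
tool_rot: [[-0.144, 0.0, 0.99], [-0.99, 0.0, -0.144], [-0.0, -1.0, 0.0]]
contact_force: [0.1, 0.4, 0.4]
opening: 0.0855
```

Call:
{"op": "servo_tool", "data": {
  "targets": [
    {"ax": 0,"ay": 0,"az": 0,"tx": 0,"ty": 5,"tz": 0,"hand": 100},
    {"ax": 0,"ay": 0,"az": 0,"tx": 0,"ty": 9,"tz": 0,"hand": 100},
    {"ax": 0,"ay": 0,"az": 0,"tx": 0,"ty": 11.9,"tz": 0,"hand": 100},
    {"ax": 0,"ay": 0,"az": 0,"tx": 0,"ty": 11.9,"tz": 0,"hand": 100},
    {"ax": 0,"ay": 0,"az": 0,"tx": 0,"ty": 11.9,"tz": 0,"hand": 10},
    {"ax": 0,"ay": 0,"az": 0,"tx": 0,"ty": 11.9,"tz": 0,"hand": 0},
    {"ax": 0,"ay": 0,"az": 0,"tx": 0,"ty": 11.9,"tz": 0,"hand": 0},
    {"ax": 0,"ay": 0,"az": 0,"tx": 0,"ty": 11.9,"tz": 0,"hand": 0}
  ],
  "newtons": 60
}}

```text
time: 2.95
ee_pos: [0.5001, 0.3252, 0.1133]
tool_rot: [[-0.139, 0.002, 0.99], [-0.99, 0.001, -0.139], [-0.001, -1.0, 0.002]]
contact_force: [2.0, 0.1, 1.1]
opening: 0.0162
```

Call:
{"op": "servo_tool", "data": {
  "targets": [
    {"ax": 0,"ay": 0,"az": 0,"tx": 0,"ty": 0,"tz": 0,"hand": 0},
    {"ax": 0,"ay": 0,"az": 0,"tx": 0,"ty": -1,"tz": 0,"hand": 0},
    {"ax": 0,"ay": 0,"az": 0,"tx": 0,"ty": -3,"tz": 0,"hand": 0},
    {"ax": 0,"ay": 0,"az": 0,"tx": 0,"ty": -5.5,"tz": 0,"hand": 0},
    {"ax": 0,"ay": 0,"az": 0,"tx": 0,"ty": -8,"tz": 0,"hand": 0},
    {"ax": 0,"ay": 0,"az": 0,"tx": 0,"ty": -10,"tz": 0,"hand": 0},
    {"ax": 0,"ay": 0,"az": 0,"tx": 0,"ty": -10,"tz": 0,"hand": 0}
  ],
  "newtons": 80
}}

```text
time: 3.82
ee_pos: [0.4994, 0.3252, 0.2131]
tool_rot: [[-0.138, 0.0, 0.99], [-0.99, 0.001, -0.138], [-0.001, -1.0, 0.0]]
contact_force: [0.5, 0.3, -6.6]
opening: 0.0158
```

```bash
python3 - <<'E'
from h import *
go([.25,.42,.213],-8.2);go([.25,.42,.213],20);go([.25,.42,.113])
cv2.imwrite("pics/s2.png",get_image("side")[60:260,120:440,::-1])
E
```

```text
t 3.825 shift [-5.940e+00  1.000e-02 -2.601e+01] ay 0.004318182513403311
t 3.825 shift [-5.940e+00  1.000e-02 -2.601e+01] ay -0.4878646665489979
t 3.825 shift [ -5.93  10.01 -26.01] ay None
```

View pics/s2.png

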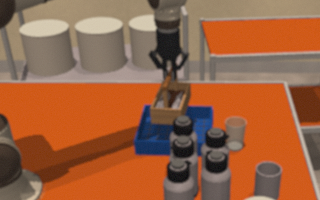

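The caddy is held level above the crate, at crop (172,100). I'll carry it to the bare table in front of the crate.

Call:
{"op": "servo_tool", "data": {
  "targets": [
    {"ax": 0,"ay": 0,"az": 0,"tx": -0.7,"ty": 0,"tz": -3,"hand": 0},
    {"ax": 0,"ay": 0,"az": 0,"tx": -1.6,"ty": 0,"tz": -7,"hand": 0},
    {"ax": 0,"ay": 0,"az": 0,"tx": -2.6,"ty": 0,"tz": -11.5,"hand": 0},
    {"ax": 0,"ay": 0,"az": 0,"tx": -3.6,"ty": 0,"tz": -16,"hand": 0},
    {"ax": 0,"ay": 0,"az": 0,"tx": -4.6,"ty": 0,"tz": -20.5,"hand": 0},
    {"ax": 0,"ay": 0,"az": 0,"tx": -5.5,"ty": 0,"tz": -24,"hand": 0},
    {"ax": 0,"ay": 0,"az": 0,"tx": -5.9,"ty": 0,"tz": -26,"hand": 0},
    {"ax": 0,"ay": 0,"az": 0,"tx": -5.9,"ty": 0,"tz": -26,"hand": 0}
  ],
  "newtons": 80
}}

```text
time: 4.88
ee_pos: [0.2485, 0.4193, 0.2109]
tool_rot: [[-0.136, -0.001, 0.991], [-0.991, -0.002, -0.136], [0.002, -1.0, -0.001]]
contact_force: [0.7, -0.1, -6.4]
opening: 0.0157
```

Call:
{"op": "servo_tool", "data": {
  "targets": [
    {"ax": 0,"ay": 0,"az": 0,"tx": 0,"ty": 3,"tz": 0,"hand": 0},
    {"ax": 0,"ay": 0,"az": 0,"tx": 0,"ty": 6,"tz": 0,"hand": 0},
    {"ax": 0,"ay": 0,"az": 0,"tx": 0,"ty": 8.5,"tz": 0,"hand": 0},
    {"ax": 0,"ay": 0,"az": 0,"tx": 0,"ty": 9.6,"tz": 0,"hand": 0},
    {"ax": 0,"ay": 0,"az": 0,"tx": 0,"ty": 10.2,"tz": 0,"hand": 0},
    {"ax": 0,"ay": 0,"az": 0,"tx": 0,"ty": 10.5,"tz": 0,"hand": 0},
    {"ax": 0,"ay": 0,"az": 0,"tx": 0,"ty": 10.5,"tz": 0,"hand": 0}
  ]
}}

```text
time: 5.75
ee_pos: [0.2503, 0.4197, 0.1078]
tool_rot: [[-0.139, 0.0, 0.99], [-0.99, 0.001, -0.139], [-0.001, -1.0, 0.0]]
contact_force: [-0.1, -0.4, -7.1]
opening: 0.0155
```

Call:
{"op": "servo_tool", "data": {
  "targets": [
    {"ax": 0,"ay": 0,"az": 0,"tx": 0,"ty": 0.1,"tz": 0,"hand": 0},
    {"ax": 0,"ay": 0,"az": 0,"tx": 0,"ty": 0.2,"tz": 0,"hand": 0},
    {"ax": 0,"ay": 0,"az": 0,"tx": 0,"ty": 0.25,"tz": 0,"hand": 0},
    {"ax": 0,"ay": 0,"az": 0,"tx": 0,"ty": 0.25,"tz": 0,"hand": 0}
  ]
}}

```text
time: 6.25
ee_pos: [0.2512, 0.4197, 0.1069]
tool_rot: [[-0.139, 0.003, 0.99], [-0.99, 0.002, -0.139], [-0.002, -1.0, 0.003]]
contact_force: [4.6, -5.7, 8.0]
opening: 0.0155
```

Contact with the table. I'll open, pull up and head for the flasks, closing the fingers on the way.

Call:
{"op": "servo_tool", "data": {
  "targets": [
    {"ax": 0,"ay": 0,"az": 0,"tx": 0,"ty": 0,"tz": 0,"hand": 60},
    {"ax": 0,"ay": 0,"az": 0,"tx": 0,"ty": 0,"tz": 0,"hand": 60},
    {"ax": 0,"ay": 0,"az": 0,"tx": 0,"ty": 0,"tz": 0,"hand": 60},
    {"ax": 0,"ay": 0,"az": 0,"tx": 0,"ty": -3,"tz": 0,"hand": 60},
    {"ax": 0,"ay": 0,"az": 0,"tx": 0,"ty": -8,"tz": 0,"hand": 60},
    {"ax": 0,"ay": 0,"az": 0,"tx": 0,"ty": -13,"tz": 0,"hand": 0},
    {"ax": 0,"ay": 0,"az": 0,"tx": 0,"ty": -16,"tz": 0,"hand": 0},
    {"ax": 0,"ay": 0,"az": 0,"tx": 0,"ty": -16,"tz": 0,"hand": 0}
  ]
}}

```text
time: 7.25
ee_pos: [0.2504, 0.4202, 0.2671]
tool_rot: [[-0.138, 0.002, 0.99], [-0.99, 0.003, -0.138], [-0.004, -1.0, 0.001]]
contact_force: [-0.6, 1.1, -0.4]
opening: -0.0002
```

```bash
python3 - <<'E'
from h import *
go([.545,.116,.25],0)
print(r.get_obs()["opening"],r.get_obs()["joints"])
cv2.imwrite("pics/w2.png",get_image("top")[220:370,120:370,::-1])
im=cv2.imread("pics/w2.png");cv2.imwrite("pics/w2.png",cv2.resize(im,None,fx=3,fy=3,interpolation=cv2.INTER_CUBIC))
E
```

```text
t 7.25 shift [26.06  1.66 33.38] ay -0.13881124887964846
-0.0001861043923315915 [ 5.92050542e+01 -2.62755823e+00  6.36049085e+00  9.87664160e+01
  6.86649512e-03  1.57158222e+02]
```

View pics/w2.png

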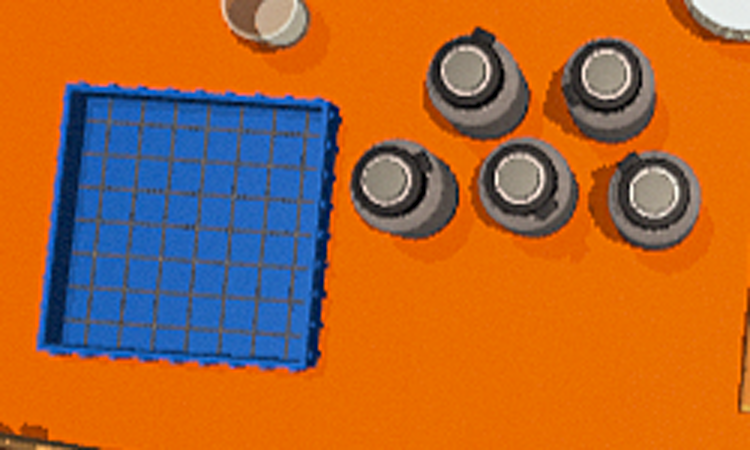

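The crate is empty and the flasks haven't moved: C (385,181), D (520,178), E (655,192), A (466,70), B (606,74). I'll press C first.

Call:
{"op": "servo_tool", "data": {
  "targets": [
    {"ax": 0,"ay": -0.02,"az": 0,"tx": 2.6,"ty": 0,"tz": 3.3,"hand": 0},
    {"ax": 0,"ay": -0.04,"az": 0,"tx": 6,"ty": 0,"tz": 7.7,"hand": 0},
    {"ax": 0,"ay": -0.06,"az": 0,"tx": 9.8,"ty": 0,"tz": 12.5,"hand": 0},
    {"ax": 0,"ay": -0.08,"az": 0,"tx": 13.6,"ty": 0,"tz": 17.4,"hand": 0},
    {"ax": 0,"ay": -0.1,"az": 0,"tx": 17.4,"ty": 0,"tz": 22.3,"hand": 0},
    {"ax": 0,"ay": -0.12,"az": 0,"tx": 21.2,"ty": 0,"tz": 27.2,"hand": 0},
    {"ax": 0,"ay": -0.139,"az": 0,"tx": 24.5,"ty": 1,"tz": 31.4,"hand": 0},
    {"ax": 0,"ay": -0.139,"az": 0,"tx": 26.1,"ty": 1.7,"tz": 33.4,"hand": 0}
  ]
}}

```text
time: 8.3
ee_pos: [0.5457, 0.1123, 0.2452]
tool_rot: [[-0.002, -0.003, 1.0], [-1.0, -0.001, -0.002], [0.001, -1.0, -0.003]]
contact_force: [-0.3, 0.3, -1.1]
opening: 0.0004
```

Call:
{"op": "servo_tool", "data": {
  "targets": [
    {"ax": 0,"ay": 0,"az": 0,"tx": 0,"ty": 3,"tz": 0,"hand": 0},
    {"ax": 0,"ay": 0,"az": 0,"tx": 0,"ty": 5,"tz": 0,"hand": 0},
    {"ax": 0,"ay": 0,"az": 0,"tx": 0,"ty": 5,"tz": 0,"hand": 0}
  ]
}}

```text
time: 8.68
ee_pos: [0.5435, 0.1144, 0.1949]
tool_rot: [[-0.0, -0.005, 1.0], [-1.0, -0.001, -0.0], [0.001, -1.0, -0.005]]
contact_force: [-0.5, 0.0, 0.3]
opening: 0.0002
```

```bash
python3 - <<'E'
from h import *
go([.545,.116,.2],0); cv2.imwrite("pics/w3.png",get_image("wrist")[:,:,::-1])
i=camera_info("wrist");R=cv2.Rodrigues(i["rvec"])[0];print(-R.T@i["tvec"],R[2],p(i,[.545,.116,.19]))
E
```

```text
t 8.675 shift [-0.16 -0.51  0.15] ay -9.848469328526377e-05
[0.54444783 0.19040631 0.34001464] [-0.0032674  -0.29449226 -0.95564828] [[323.98302563 310.29873917]]
```

View pics/w3.png

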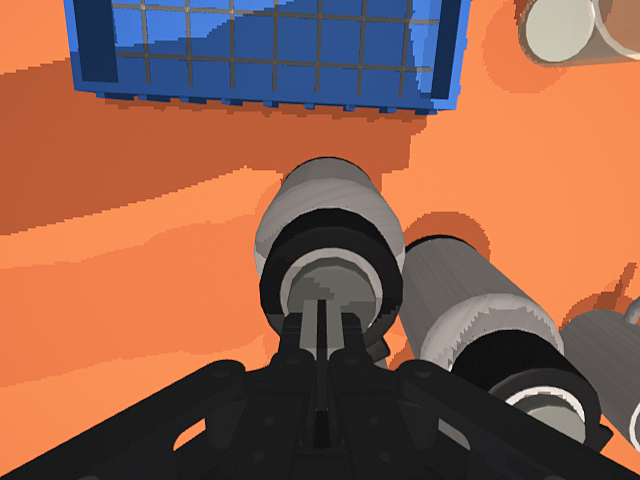

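The fingertips at (320,303) sit on C's button, whose ring centre is near (331,300). Pressing now.

Call:
{"op": "servo_tool", "data": {
  "targets": [
    {"ax": 0,"ay": 0,"az": 0,"tx": -0.1,"ty": 0.4,"tz": 0.35,"hand": 0},
    {"ax": 0,"ay": 0,"az": 0,"tx": -0.1,"ty": 0.7,"tz": 0.35,"hand": 0},
    {"ax": 0,"ay": 0,"az": 0,"tx": -0.1,"ty": 1.0,"tz": 0.35,"hand": 0},
    {"ax": 0,"ay": 0,"az": 0,"tx": -0.1,"ty": 1.2,"tz": 0.35,"hand": 0},
    {"ax": 0,"ay": 0,"az": 0,"tx": -0.1,"ty": 1.3,"tz": 0.35,"hand": 0}
  ]
}}

```text
time: 9.35
ee_pos: [0.5481, 0.1157, 0.1846]
tool_rot: [[0.0, -0.0, 1.0], [-1.0, -0.0, 0.0], [0.0, -1.0, -0.0]]
contact_force: [0.3, 1.5, -0.1]
opening: 0.0001
```

Call:
{"op": "servo_tool", "data": {
  "targets": [
    {"ax": 0,"ay": 0,"az": 0,"tx": 0,"ty": 0.1,"tz": 0,"hand": 0},
    {"ax": 0,"ay": 0,"az": 0,"tx": 0,"ty": 0.2,"tz": 0,"hand": 0},
    {"ax": 0,"ay": 0,"az": 0,"tx": 0,"ty": 0.2,"tz": 0,"hand": 0}
  ]
}}

```text
time: 9.72
ee_pos: [0.5482, 0.1157, 0.1831]
tool_rot: [[-0.0, 0.0, 1.0], [-1.0, 0.0, -0.0], [-0.0, -1.0, 0.0]]
contact_force: [-1.2, -0.1, 2.4]
opening: 0.0001
```

Call:
{"op": "servo_tool", "data": {
  "targets": [
    {"ax": 0,"ay": 0,"az": 0,"tx": 0,"ty": 0.1,"tz": 0,"hand": 0},
    {"ax": 0,"ay": 0,"az": 0,"tx": 0,"ty": 0.2,"tz": 0,"hand": 0},
    {"ax": 0,"ay": 0,"az": 0,"tx": 0,"ty": 0.2,"tz": 0,"hand": 0}
  ]
}}

```text
time: 10.1
ee_pos: [0.5485, 0.1157, 0.183]
tool_rot: [[-0.0, 0.003, 1.0], [-1.0, 0.001, -0.0], [-0.001, -1.0, 0.003]]
contact_force: [-3.4, -1.1, 14.2]
opening: 0.0002
```

It's on its stop with 14 N at z 0.183. I'll rise and look at it.

Call:
{"op": "servo_tool", "data": {
  "targets": [
    {"ax": 0,"ay": 0,"az": 0,"tx": 0,"ty": -1,"tz": 0,"hand": 0},
    {"ax": 0,"ay": 0,"az": 0,"tx": 0,"ty": -3.5,"tz": 0,"hand": 0},
    {"ax": 0,"ay": 0,"az": 0,"tx": 0,"ty": -5.5,"tz": 0,"hand": 0},
    {"ax": 0,"ay": 0,"az": 0,"tx": 0,"ty": -5.5,"tz": 0,"hand": 0}
  ]
}}

```text
time: 10.6
ee_pos: [0.5488, 0.1158, 0.2371]
tool_rot: [[-0.0, 0.002, 1.0], [-1.0, 0.0, -0.0], [-0.0, -1.0, 0.002]]
contact_force: [0.5, -0.7, -0.6]
opening: 0.0001
```

```bash
python3 - <<'E'
from h import *
cv2.imwrite("pics/w4.png",get_image("wrist")[150:,150:,::-1])
go([.550,.003,.235],0)
i=camera_info("wrist");print(p(i,[[.548,.116,.19],[.548,.116,.183],[.55,.003,.19]]))
E
```

```text
t 10.65 shift [11.27  0.08  0.15] ay -5.766046415485509e-05
[[320.39688672 277.06516414]
 [320.42807605 272.0197768 ]
 [324.07795898 458.40438598]]
```

View pics/w4.png

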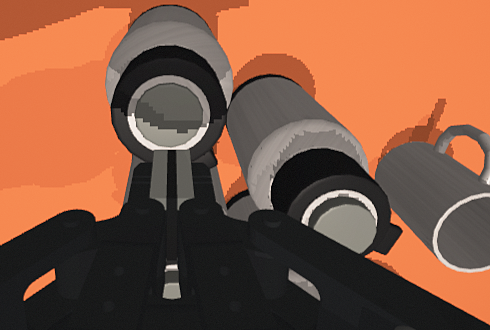

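C's button is flush in its white ring at crop (169,113). The unpressed A at crop (345,220) shows the button standing proud and off-centre in its ring. So C is sound. Next is D.

Call:
{"op": "servo_tool", "data": {
  "targets": [
    {"ax": 0,"ay": 0,"az": 0,"tx": 3,"ty": 0,"tz": 0,"hand": 0},
    {"ax": 0,"ay": 0,"az": 0,"tx": 8,"ty": 0,"tz": 0,"hand": 0},
    {"ax": 0,"ay": 0,"az": 0,"tx": 11.2,"ty": 0,"tz": 0.2,"hand": 0},
    {"ax": 0,"ay": 0,"az": 0,"tx": 11.2,"ty": 0,"tz": 0.2,"hand": 0},
    {"ax": 0,"ay": 0,"az": 0,"tx": 11.2,"ty": 3.5,"tz": 0.2,"hand": 0}
  ]
}}

```text
time: 11.28
ee_pos: [0.5511, 0.0038, 0.2017]
tool_rot: [[-0.001, 0.003, 1.0], [-1.0, 0.0, -0.001], [-0.0, -1.0, 0.003]]
contact_force: [-0.2, 0.0, -0.5]
opening: 0.0003
```

Call:
{"op": "servo_tool", "data": {
  "targets": [
    {"ax": 0,"ay": 0,"az": 0,"tx": 0,"ty": 0.7,"tz": 0,"hand": 0},
    {"ax": 0,"ay": 0,"az": 0,"tx": 0,"ty": 1.2,"tz": 0,"hand": 0},
    {"ax": 0,"ay": 0,"az": 0,"tx": 0,"ty": 1.6,"tz": 0,"hand": 0},
    {"ax": 0,"ay": 0,"az": 0,"tx": 0,"ty": 1.9,"tz": 0,"hand": 0},
    {"ax": 0,"ay": 0,"az": 0,"tx": 0,"ty": 2.1,"tz": 0,"hand": 0},
    {"ax": 0,"ay": 0,"az": 0,"tx": 0,"ty": 2.1,"tz": 0,"hand": 0}
  ]
}}

```text
time: 12.02
ee_pos: [0.5509, 0.0039, 0.183]
tool_rot: [[0.0, 0.005, 1.0], [-1.0, 0.0, 0.0], [-0.0, -1.0, 0.005]]
contact_force: [-4.0, 0.8, 15.5]
opening: 0.0002
```

Call:
{"op": "servo_tool", "data": {
  "targets": [
    {"ax": 0,"ay": 0,"az": 0,"tx": 0,"ty": -1,"tz": 0,"hand": 0},
    {"ax": 0,"ay": 0,"az": 0,"tx": 0,"ty": -3.5,"tz": 0,"hand": 0},
    {"ax": 0,"ay": 0,"az": 0,"tx": 0,"ty": -5.5,"tz": 0,"hand": 0},
    {"ax": 0,"ay": 0,"az": 0,"tx": 0,"ty": -5.5,"tz": 0,"hand": 0}
  ]
}}

```text
time: 12.52
ee_pos: [0.5509, 0.0037, 0.2364]
tool_rot: [[-0.0, 0.003, 1.0], [-1.0, -0.0, -0.0], [0.0, -1.0, 0.003]]
contact_force: [0.7, 0.3, 0.0]
opening: 0.0004
```

```bash
cat > snap.py <<'E'
from h import *
import sys
cv2.imwrite(f"pics/p{sys.argv[1]}.png",get_image("wrist")[170:350,220:420,::-1])
go([float(v) for v in sys.argv[2:5]],0)
E
python3 snap.py D .541 -.113 .237
```

```text
t 12.575 shift [11.67 -0.2  -0.96] ay -2.9659008368135886e-06
```

Call:
{"op": "servo_tool", "data": {
  "targets": [
    {"ax": 0,"ay": 0,"az": 0,"tx": 3,"ty": 0,"tz": 0,"hand": 0},
    {"ax": 0,"ay": 0,"az": 0,"tx": 8,"ty": 0,"tz": -0.6,"hand": 0},
    {"ax": 0,"ay": 0,"az": 0,"tx": 11.7,"ty": 0,"tz": -1,"hand": 0},
    {"ax": 0,"ay": 0,"az": 0,"tx": 11.7,"ty": 0,"tz": -1,"hand": 0},
    {"ax": 0,"ay": 0,"az": 0,"tx": 11.7,"ty": 3.5,"tz": -1,"hand": 0}
  ]
}}

```text
time: 13.2
ee_pos: [0.5411, -0.1136, 0.2007]
tool_rot: [[-0.001, 0.003, 1.0], [-1.0, -0.0, -0.001], [0.0, -1.0, 0.003]]
contact_force: [0.5, 0.7, 0.3]
opening: -0.0
```

Call:
{"op": "servo_tool", "data": {
  "targets": [
    {"ax": 0,"ay": 0,"az": 0,"tx": 0,"ty": 0.7,"tz": 0,"hand": 0},
    {"ax": 0,"ay": 0,"az": 0,"tx": 0,"ty": 1.2,"tz": 0,"hand": 0},
    {"ax": 0,"ay": 0,"az": 0,"tx": 0,"ty": 1.6,"tz": 0,"hand": 0},
    {"ax": 0,"ay": 0,"az": 0,"tx": 0,"ty": 1.9,"tz": 0,"hand": 0},
    {"ax": 0,"ay": 0,"az": 0,"tx": 0,"ty": 2.1,"tz": 0,"hand": 0},
    {"ax": 0,"ay": 0,"az": 0,"tx": 0,"ty": 2.1,"tz": 0,"hand": 0}
  ]
}}

```text
time: 13.95
ee_pos: [0.5411, -0.1133, 0.183]
tool_rot: [[0.0, 0.006, 1.0], [-1.0, -0.001, 0.0], [0.001, -1.0, 0.006]]
contact_force: [-5.3, 2.1, 21.5]
opening: 0.0
```

Call:
{"op": "servo_tool", "data": {
  "targets": [
    {"ax": 0,"ay": 0,"az": 0,"tx": 0,"ty": -1,"tz": 0,"hand": 0},
    {"ax": 0,"ay": 0,"az": 0,"tx": 0,"ty": -3.5,"tz": 0,"hand": 0},
    {"ax": 0,"ay": 0,"az": 0,"tx": 0,"ty": -5.5,"tz": 0,"hand": 0},
    {"ax": 0,"ay": 0,"az": 0,"tx": 0,"ty": -5.5,"tz": 0,"hand": 0}
  ]
}}

```text
time: 14.45
ee_pos: [0.5409, -0.1134, 0.2353]
tool_rot: [[0.0, 0.003, 1.0], [-1.0, -0.001, 0.0], [0.001, -1.0, 0.003]]
contact_force: [0.4, 0.2, -1.1]
opening: 0.0001
```

```bash
python3 snap.py E .641 -.070 .237
```

```text
t 14.5 shift [-4.34 -0.28 10.04] ay 7.339993577644949e-05
```

Now B, then A.

Call:
{"op": "servo_tool", "data": {
  "targets": [
    {"ax": 0,"ay": 0,"az": 0,"tx": -1,"ty": 0,"tz": 3,"hand": 0},
    {"ax": 0,"ay": 0,"az": 0,"tx": -3,"ty": 0,"tz": 7.5,"hand": 0},
    {"ax": 0,"ay": 0,"az": 0,"tx": -4.3,"ty": 0,"tz": 10,"hand": 0},
    {"ax": 0,"ay": 0,"az": 0,"tx": -4.3,"ty": 0,"tz": 10,"hand": 0},
    {"ax": 0,"ay": 0,"az": 0,"tx": -4.3,"ty": 3.4,"tz": 10,"hand": 0}
  ]
}}

```text
time: 15.12
ee_pos: [0.6408, -0.0705, 0.2008]
tool_rot: [[0.0, 0.003, 1.0], [-1.0, -0.001, 0.0], [0.001, -1.0, 0.003]]
contact_force: [0.3, -0.1, -0.4]
opening: 0.0003
```

Call:
{"op": "servo_tool", "data": {
  "targets": [
    {"ax": 0,"ay": 0,"az": 0,"tx": 0,"ty": 0.7,"tz": 0,"hand": 0},
    {"ax": 0,"ay": 0,"az": 0,"tx": 0,"ty": 1.2,"tz": 0,"hand": 0},
    {"ax": 0,"ay": 0,"az": 0,"tx": 0,"ty": 1.6,"tz": 0,"hand": 0},
    {"ax": 0,"ay": 0,"az": 0,"tx": 0,"ty": 1.9,"tz": 0,"hand": 0},
    {"ax": 0,"ay": 0,"az": 0,"tx": 0,"ty": 2.1,"tz": 0,"hand": 0},
    {"ax": 0,"ay": 0,"az": 0,"tx": 0,"ty": 2.1,"tz": 0,"hand": 0}
  ]
}}

```text
time: 15.88
ee_pos: [0.6408, -0.0706, 0.1831]
tool_rot: [[-0.0, 0.006, 1.0], [-1.0, -0.001, -0.0], [0.001, -1.0, 0.006]]
contact_force: [-4.1, -0.8, 19.3]
opening: -0.0001
```

Call:
{"op": "servo_tool", "data": {
  "targets": [
    {"ax": 0,"ay": 0,"az": 0,"tx": 0,"ty": -1,"tz": 0,"hand": 0},
    {"ax": 0,"ay": 0,"az": 0,"tx": 0,"ty": -3.5,"tz": 0,"hand": 0},
    {"ax": 0,"ay": 0,"az": 0,"tx": 0,"ty": -5.5,"tz": 0,"hand": 0},
    {"ax": 0,"ay": 0,"az": 0,"tx": 0,"ty": -5.5,"tz": 0,"hand": 0}
  ]
}}

```text
time: 16.38
ee_pos: [0.6409, -0.0704, 0.2355]
tool_rot: [[0.0, 0.003, 1.0], [-1.0, -0.0, 0.0], [0.0, -1.0, 0.003]]
contact_force: [0.4, -0.6, -0.7]
opening: 0.0001
```

```bash
python3 snap.py B .643 .051 .237
```

```text
t 16.425 shift [-12.14  -0.29   0.24] ay -1.9183709346849074e-05
```

Call:
{"op": "servo_tool", "data": {
  "targets": [
    {"ax": 0,"ay": 0,"az": 0,"tx": -3,"ty": 0,"tz": 0,"hand": 0},
    {"ax": 0,"ay": 0,"az": 0,"tx": -8,"ty": 0,"tz": 0.1,"hand": 0},
    {"ax": 0,"ay": 0,"az": 0,"tx": -12.1,"ty": 0,"tz": 0.2,"hand": 0},
    {"ax": 0,"ay": 0,"az": 0,"tx": -12.1,"ty": 0,"tz": 0.2,"hand": 0},
    {"ax": 0,"ay": 0,"az": 0,"tx": -12.1,"ty": 3.4,"tz": 0.2,"hand": 0}
  ]
}}

```text
time: 17.05
ee_pos: [0.6431, 0.0507, 0.2009]
tool_rot: [[0.001, 0.004, 1.0], [-1.0, 0.0, 0.001], [-0.0, -1.0, 0.004]]
contact_force: [0.7, -0.6, -0.2]
opening: 0.0002
```

Call:
{"op": "servo_tool", "data": {
  "targets": [
    {"ax": 0,"ay": 0,"az": 0,"tx": 0,"ty": 0.7,"tz": 0,"hand": 0},
    {"ax": 0,"ay": 0,"az": 0,"tx": 0,"ty": 1.2,"tz": 0,"hand": 0},
    {"ax": 0,"ay": 0,"az": 0,"tx": 0,"ty": 1.6,"tz": 0,"hand": 0},
    {"ax": 0,"ay": 0,"az": 0,"tx": 0,"ty": 1.9,"tz": 0,"hand": 0},
    {"ax": 0,"ay": 0,"az": 0,"tx": 0,"ty": 2.1,"tz": 0,"hand": 0},
    {"ax": 0,"ay": 0,"az": 0,"tx": 0,"ty": 2.1,"tz": 0,"hand": 0}
  ]
}}

```text
time: 17.8
ee_pos: [0.643, 0.0503, 0.1831]
tool_rot: [[-0.0, 0.006, 1.0], [-1.0, -0.0, -0.0], [0.0, -1.0, 0.006]]
contact_force: [-5.4, -1.5, 19.8]
opening: 0.0001
```

Call:
{"op": "servo_tool", "data": {
  "targets": [
    {"ax": 0,"ay": 0,"az": 0,"tx": 0,"ty": -1,"tz": 0,"hand": 0},
    {"ax": 0,"ay": 0,"az": 0,"tx": 0,"ty": -3.5,"tz": 0,"hand": 0},
    {"ax": 0,"ay": 0,"az": 0,"tx": 0,"ty": -5.5,"tz": 0,"hand": 0},
    {"ax": 0,"ay": 0,"az": 0,"tx": 0,"ty": -5.5,"tz": 0,"hand": 0}
  ]
}}

```text
time: 18.3
ee_pos: [0.643, 0.0507, 0.2355]
tool_rot: [[-0.0, 0.003, 1.0], [-1.0, 0.0, -0.0], [-0.0, -1.0, 0.003]]
contact_force: [0.6, -0.4, -0.1]
opening: -0.0001
```

```bash
python3 snap.py A .546 .117 .237; python3 - <<'E'
import cv2
C=cv2.imread("pics/w4.png")[20:200,70:270]
im=[C]+[cv2.imread(f"pics/p{n}.png") for n in "DEBA"]
im.append(im[0]*0)
import numpy as np
m=np.vstack([np.hstack(im[:3]),np.hstack(im[3:])]);cv2.imwrite("pics/m.png",cv2.resize(m,None,fx=1.33,fy=1.33))
E
```

```text
t 18.35 shift [-6.63 -0.31 -9.67] ay 7.4572658085854355e-06
```

View pics/m.png

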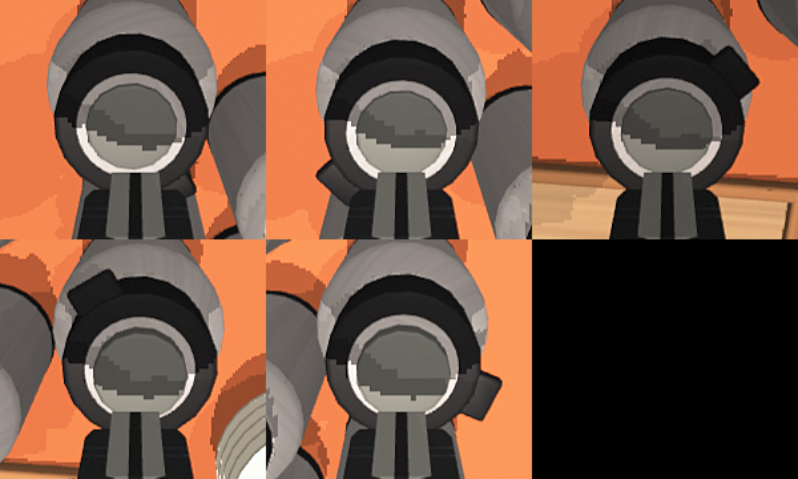

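All five look alike in these near-vertical views (discs centred in their rings at about (133,128), (402,130), (667,132), (137,372), (402,372)). The parallax is too small to trust, so I'll tilt the wrist and look across the tops obliquely from the tray side.

Call:
{"op": "servo_tool", "data": {
  "targets": [
    {"ax": 0,"ay": 0,"az": 0,"tx": 3,"ty": -2,"tz": -1.5,"hand": 0},
    {"ax": 0,"ay": 0,"az": 0,"tx": 7.5,"ty": -4.5,"tz": -3.5,"hand": 0},
    {"ax": 0,"ay": 0,"az": 0.17,"tx": 12.5,"ty": -4.5,"tz": -6,"hand": 0},
    {"ax": 0,"ay": 0,"az": 0.34,"tx": 17.5,"ty": -4.5,"tz": -8.5,"hand": 0},
    {"ax": 0,"ay": 0,"az": 0.51,"tx": 22.5,"ty": -4.5,"tz": -11,"hand": 0},
    {"ax": 0,"ay": 0,"az": 0.68,"tx": 26.5,"ty": -4.5,"tz": -12.5,"hand": 0},
    {"ax": 0,"ay": 0,"az": 0.85,"tx": 29,"ty": -4.5,"tz": -13.5,"hand": 0},
    {"ax": 0,"ay": 0,"az": 1.02,"tx": 30,"ty": -4.5,"tz": -14.3,"hand": 0}
  ]
}}

```text
time: 19.35
ee_pos: [0.4928, -0.2248, 0.2389]
tool_rot: [[-0.001, 0.045, 0.999], [-0.558, 0.829, -0.038], [-0.83, -0.557, 0.024]]
contact_force: [0.3, -0.0, 0.5]
opening: -0.0001
```

```bash
python3 - <<'E'
from h import *
cv2.imwrite("pics/o.png",get_image("wrist")[:,:,::-1]);i=camera_info("wrist")
F=dict(A=(.643,.051),B=(.641,-.07),C=(.548,.116),D=(.551,.004),E=(.541,-.113))
for n,(x,y) in F.items(): print(n,*[p(i,[x,y,z])[0].round() for z in(.18,.183,.19)])
E
```

```text
A [473.  85.] [474.  82.] [477.  75.]
B [516. 169.] [518. 166.] [522. 158.]
C [364.  53.] [365.  50.] [365.  43.]
D [382. 114.] [383. 111.] [384. 104.]
E [391. 214.] [392. 210.] [393. 203.]
```

View pics/o.png

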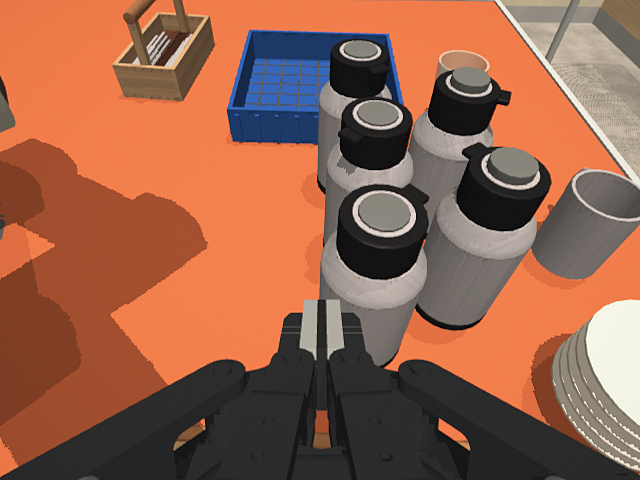

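The oblique view settles it. C (360,50), D (378,115) and E (387,213) sit flush, so they are sound. A (470,80) and B (513,167) stand proud, so they are worn. C, D and E go to the crate, A and B to the tray. The caddy stands at (165,60).

```bash
cat > g.py <<'E'
from h import *
from scipy.spatial.transform import Rotation as Ro
def to(az,*P):
    o=r.get_obs(); R=np.array(o["tool_rot"]); a=np.radians(az)
    z=np.array([np.cos(a),np.sin(a),0]); y=np.array([0,0,-1.]); T=np.array([np.cross(y,z),y,z]).T
    print("t",o["time"],"j6",o["joints"][5],"rv",Ro.from_matrix(R.T@T).as_rotvec().round(3))
    for X in P: print(X,(R.T@(np.array(X)-o["ee_pos"])*100).round(2))
F=dict(A=(.643,.051),B=(.641,-.07),C=(.548,.116),D=(.551,.004),E=(.541,-.113))
def knock(*names):
    i=camera_info("top"); im=get_image("top")[:,:,::-1].astype(np.uint8); t=cv2.imread("pics/top0.png")
    for n in names:
        u,v=p(i,[*F[n],.185])[0].round().astype(int); k=t[v-13:v+14,u-13:u+14]
        s=cv2.matchTemplate(im[v-38:v+39,u-38:u+39].copy(),k,cv2.TM_CCOEFF_NORMED); _,m,_,l=cv2.minMaxLoc(s); print(n,"dpx",l[0]-25,l[1]-25,round(m,2))
E
python3 -c "
from g import *
to(0,(.5,-.2,.30),(.548,.116,.25)); knock(*'ABCDE')"
```

```text
t 19.4 j6 30.98400210497014 rv [-0.031 -0.03  -0.995]
(0.5, -0.2, 0.3) [-6.88 -1.78  1.04]
(0.548, 0.116, 0.25) [-19.94  27.62   4.53]
A dpx 0 0 1.0
B dpx 0 0 1.0
C dpx 0 0 0.98
D dpx 0 0 0.99
E dpx 0 0 0.99
```

Call:
{"op": "servo_tool", "data": {
  "targets": [
    {"ax": 0,"ay": 0,"az": 0,"tx": -4,"ty": -1,"tz": 0.5,"hand": 0},
    {"ax": -0.005,"ay": -0.005,"az": -0.17,"tx": -7,"ty": -1.8,"tz": 1,"hand": 0},
    {"ax": -0.01,"ay": -0.01,"az": -0.34,"tx": -7,"ty": -1.8,"tz": 1,"hand": 0},
    {"ax": -0.015,"ay": -0.015,"az": -0.51,"tx": -7,"ty": -1.8,"tz": 1,"hand": 0},
    {"ax": -0.02,"ay": -0.02,"az": -0.68,"tx": -7,"ty": -1.8,"tz": 1,"hand": 0},
    {"ax": -0.03,"ay": -0.03,"az": -0.85,"tx": -7,"ty": -1.8,"tz": 1,"hand": 0},
    {"ax": -0.031,"ay": -0.03,"az": -0.995,"tx": -7,"ty": -1.8,"tz": 1,"hand": 0},
    {"ax": -0.031,"ay": -0.03,"az": -0.995,"tx": -7,"ty": -1.8,"tz": 1,"hand": 0}
  ]
}}

```text
time: 20.45
ee_pos: [0.5019, -0.1948, 0.3143]
tool_rot: [[0.009, 0.015, 1.0], [-1.0, -0.022, 0.009], [0.022, -1.0, 0.015]]
contact_force: [-0.9, 1.1, -0.6]
opening: -0.0004
```

```bash
python3 -c "
from g import *
to(0,(.548,.116,.25),(.548,.116,.138)); knock(*'ABCDE')"
```

```text
t 20.45 j6 68.73120723023794 rv [-0.015  0.009  0.022]
(0.548, 0.116, 0.25) [-31.17   5.81   4.8 ]
(0.548, 0.116, 0.138) [-31.42  17.01   4.64]
A dpx 0 0 1.0
B dpx 0 0 1.0
C dpx 0 0 0.98
D dpx 0 0 0.98
E dpx 0 0 0.57
```

Call:
{"op": "servo_tool", "data": {
  "targets": [
    {"ax": 0,"ay": 0,"az": 0,"tx": -3,"ty": 0,"tz": 0.5,"hand": 100},
    {"ax": 0,"ay": 0,"az": 0,"tx": -8,"ty": 0,"tz": 1.3,"hand": 100},
    {"ax": 0,"ay": 0,"az": 0,"tx": -14,"ty": 0.5,"tz": 2.2,"hand": 100},
    {"ax": 0,"ay": 0,"az": 0,"tx": -20,"ty": 2,"tz": 3.2,"hand": 100},
    {"ax": 0,"ay": 0,"az": 0,"tx": -26,"ty": 3.5,"tz": 4.2,"hand": 100},
    {"ax": 0,"ay": 0,"az": 0,"tx": -30,"ty": 5,"tz": 4.8,"hand": 100},
    {"ax": 0,"ay": 0,"az": 0,"tx": -31.2,"ty": 5.5,"tz": 4.8,"hand": 100},
    {"ax": 0,"ay": 0,"az": 0,"tx": -31.2,"ty": 5.5,"tz": 4.8,"hand": 100}
  ]
}}

```text
time: 21.5
ee_pos: [0.5482, 0.1138, 0.2502]
tool_rot: [[0.006, 0.007, 1.0], [-1.0, -0.018, 0.006], [0.018, -1.0, 0.007]]
contact_force: [-0.3, 0.8, 0.2]
opening: 0.0855
```

Call:
{"op": "servo_tool", "data": {
  "targets": [
    {"ax": 0,"ay": 0,"az": 0,"tx": 0,"ty": 0,"tz": 0,"hand": 100}
  ]
}}

```text
time: 21.62
ee_pos: [0.5484, 0.1127, 0.2511]
tool_rot: [[0.004, 0.009, 1.0], [-1.0, -0.018, 0.004], [0.018, -1.0, 0.009]]
contact_force: [0.1, -1.1, -0.4]
opening: 0.0855
```

```bash
python3 -c "
from g import *
to(0,(.548,.116,.25),(.548,.116,.138))"
```

```text
t 21.625 j6 101.95593630786311 rv [-0.009  0.004  0.018]
(0.548, 0.116, 0.25) [-0.33  0.1  -0.04]
(0.548, 0.116, 0.138) [-0.54 11.3  -0.14]
```

Call:
{"op": "servo_tool", "data": {
  "targets": [
    {"ax": -0.009,"ay": 0,"az": 0.018,"tx": -0.35,"ty": 2,"tz": 0,"hand": 100},
    {"ax": -0.009,"ay": 0,"az": 0.018,"tx": -0.4,"ty": 5,"tz": 0,"hand": 100},
    {"ax": -0.009,"ay": 0,"az": 0.018,"tx": -0.5,"ty": 8,"tz": -0.1,"hand": 100},
    {"ax": -0.009,"ay": 0,"az": 0.018,"tx": -0.55,"ty": 10.5,"tz": -0.1,"hand": 100},
    {"ax": -0.009,"ay": 0,"az": 0.018,"tx": -0.55,"ty": 11.2,"tz": -0.1,"hand": 100},
    {"ax": -0.009,"ay": 0,"az": 0.018,"tx": -0.55,"ty": 11.2,"tz": -0.1,"hand": 100}
  ]
}}

```text
time: 22.38
ee_pos: [0.5482, 0.1167, 0.1389]
tool_rot: [[0.005, -0.0, 1.0], [-1.0, -0.001, 0.005], [0.001, -1.0, -0.0]]
contact_force: [-0.2, -0.1, 0.8]
opening: 0.0853
```

Call:
{"op": "servo_tool", "data": {
  "targets": [
    {"ax": 0,"ay": 0,"az": 0,"tx": 0,"ty": 0,"tz": 0,"hand": 60},
    {"ax": 0,"ay": 0,"az": 0,"tx": 0,"ty": 0,"tz": 0,"hand": 50},
    {"ax": 0,"ay": 0,"az": 0,"tx": 0,"ty": 0,"tz": 0,"hand": 40},
    {"ax": 0,"ay": 0,"az": 0,"tx": 0,"ty": 0,"tz": 0,"hand": 40}
  ],
  "newtons": 60
}}

```text
time: 22.88
ee_pos: [0.5484, 0.1175, 0.1398]
tool_rot: [[0.006, 0.001, 1.0], [-1.0, -0.0, 0.006], [0.0, -1.0, 0.001]]
contact_force: [-1.6, 0.4, 5.9]
opening: 0.0606
```

Call:
{"op": "servo_tool", "data": {
  "targets": [
    {"ax": 0,"ay": 0,"az": 0,"tx": 0,"ty": -0.5,"tz": 0,"hand": 40},
    {"ax": 0,"ay": 0,"az": 0,"tx": 0,"ty": -2,"tz": 0,"hand": 40},
    {"ax": 0,"ay": 0,"az": 0,"tx": 0,"ty": -4.5,"tz": 0,"hand": 40},
    {"ax": 0,"ay": 0,"az": 0,"tx": 0,"ty": -7.5,"tz": 0,"hand": 40},
    {"ax": 0,"ay": 0,"az": 0,"tx": 0,"ty": -10,"tz": 0,"hand": 40},
    {"ax": 0,"ay": 0,"az": 0,"tx": 0,"ty": -11,"tz": 0,"hand": 40},
    {"ax": 0,"ay": 0,"az": 0,"tx": 0,"ty": -11,"tz": 0,"hand": 40}
  ]
}}

```text
time: 23.75
ee_pos: [0.5483, 0.1175, 0.2485]
tool_rot: [[0.006, 0.0, 1.0], [-1.0, -0.001, 0.006], [0.001, -1.0, 0.0]]
contact_force: [0.6, 0.5, -5.2]
opening: 0.0605
```

```bash
python3 -c "
from g import *
to(0,(.567,.377,.25),(.567,.377,.148))"
```

```text
t 23.75 j6 101.78579052857144 rv [-0.     0.006  0.001]
(0.567, 0.377, 0.25) [-25.94  -0.16   2.02]
(0.567, 0.377, 0.148) [-25.94  10.04   2.02]
```

Call:
{"op": "servo_tool", "data": {
  "targets": [
    {"ax": 0,"ay": 0,"az": 0,"tx": -2,"ty": 0,"tz": 0.2,"hand": 40},
    {"ax": 0,"ay": 0,"az": 0,"tx": -6,"ty": 0,"tz": 0.5,"hand": 40},
    {"ax": 0,"ay": 0,"az": 0,"tx": -11,"ty": 0,"tz": 1,"hand": 40},
    {"ax": 0,"ay": 0,"az": 0,"tx": -16,"ty": 0,"tz": 1.5,"hand": 40},
    {"ax": 0,"ay": 0,"az": 0,"tx": -21,"ty": 0,"tz": 1.8,"hand": 40},
    {"ax": 0,"ay": 0,"az": 0,"tx": -24.5,"ty": 0,"tz": 2,"hand": 40},
    {"ax": 0,"ay": 0,"az": 0,"tx": -25.9,"ty": 0,"tz": 2,"hand": 40},
    {"ax": 0,"ay": 0,"az": 0,"tx": -25.9,"ty": 0,"tz": 2,"hand": 40}
  ]
}}

```text
time: 24.75
ee_pos: [0.5661, 0.3776, 0.2465]
tool_rot: [[0.007, -0.002, 1.0], [-1.0, -0.002, 0.007], [0.002, -1.0, -0.002]]
contact_force: [0.1, -0.5, -5.0]
opening: 0.0605
```

Call:
{"op": "servo_tool", "data": {
  "targets": [
    {"ax": 0,"ay": 0,"az": 0,"tx": 0,"ty": 3,"tz": 0,"hand": 40},
    {"ax": 0,"ay": 0,"az": 0,"tx": 0,"ty": 6,"tz": 0,"hand": 40},
    {"ax": 0,"ay": 0,"az": 0,"tx": 0,"ty": 8.5,"tz": 0,"hand": 40},
    {"ax": 0,"ay": 0,"az": 0,"tx": 0,"ty": 9.6,"tz": 0,"hand": 40},
    {"ax": 0,"ay": 0,"az": 0,"tx": 0,"ty": 10,"tz": 0,"hand": 40},
    {"ax": 0,"ay": 0,"az": 0,"tx": 0,"ty": 10.2,"tz": 0,"hand": 40},
    {"ax": 0,"ay": 0,"az": 0,"tx": 0,"ty": 10.2,"tz": 0,"hand": 40}
  ]
}}

```text
time: 25.62
ee_pos: [0.5668, 0.3766, 0.1468]
tool_rot: [[0.006, 0.0, 1.0], [-1.0, -0.0, 0.006], [0.0, -1.0, 0.0]]
contact_force: [-0.3, -0.0, -4.9]
opening: 0.0607
```

Call:
{"op": "servo_tool", "data": {
  "targets": [
    {"ax": 0,"ay": 0,"az": 0,"tx": 0,"ty": 0.1,"tz": 0,"hand": 40},
    {"ax": 0,"ay": 0,"az": 0,"tx": 0,"ty": 0.2,"tz": 0,"hand": 40},
    {"ax": 0,"ay": 0,"az": 0,"tx": 0,"ty": 0.2,"tz": 0,"hand": 40}
  ]
}}

```text
time: 26.0
ee_pos: [0.5667, 0.3769, 0.1458]
tool_rot: [[0.006, 0.001, 1.0], [-1.0, 0.001, 0.006], [-0.001, -1.0, 0.001]]
contact_force: [-3.3, -0.2, 5.1]
opening: 0.0608
```

Touching the crate floor. Release and rise.

Call:
{"op": "servo_tool", "data": {
  "targets": [
    {"ax": 0,"ay": 0,"az": 0,"tx": 0,"ty": 0,"tz": 0,"hand": 85},
    {"ax": 0,"ay": 0,"az": 0,"tx": 0,"ty": 0,"tz": 0,"hand": 100},
    {"ax": 0,"ay": 0,"az": 0,"tx": 0,"ty": -0.3,"tz": 0,"hand": 100},
    {"ax": 0,"ay": 0,"az": 0,"tx": 0,"ty": -3,"tz": 0,"hand": 100},
    {"ax": 0,"ay": 0,"az": 0,"tx": 0,"ty": -7,"tz": 0,"hand": 100},
    {"ax": 0,"ay": 0,"az": 0,"tx": 0,"ty": -10.4,"tz": 0,"hand": 100},
    {"ax": 0,"ay": 0,"az": 0,"tx": 0,"ty": -10.4,"tz": 0,"hand": 100}
  ]
}}

```text
time: 26.88
ee_pos: [0.5673, 0.3771, 0.2514]
tool_rot: [[0.006, 0.004, 1.0], [-1.0, 0.002, 0.006], [-0.002, -1.0, 0.004]]
contact_force: [-0.5, -0.4, -0.2]
opening: 0.0853
```

```bash
python3 -c "
from g import *
to(-15,(.551,.004,.25),(.551,.004,.142)); knock(*'ABDE')"
```

```text
t 26.875 j6 123.28892304925189 rv [-0.003  0.268 -0.003]
(0.551, 0.004, 0.25) [37.3   0.05 -1.85]
(0.551, 0.004, 0.142) [37.32 10.85 -1.89]
A dpx 0 0 1.0
B dpx 0 0 1.0
D dpx 0 0 0.98
E dpx 0 0 0.99
```

Call:
{"op": "servo_tool", "data": {
  "targets": [
    {"ax": 0,"ay": 0.03,"az": 0,"tx": 4,"ty": 0,"tz": -0.2,"hand": 100},
    {"ax": 0,"ay": 0.08,"az": 0,"tx": 10,"ty": 0,"tz": -0.5,"hand": 100},
    {"ax": 0,"ay": 0.13,"az": 0,"tx": 16,"ty": 0,"tz": -0.8,"hand": 100},
    {"ax": 0,"ay": 0.18,"az": 0,"tx": 22,"ty": 0,"tz": -1.1,"hand": 100},
    {"ax": 0,"ay": 0.23,"az": 0,"tx": 28,"ty": 0,"tz": -1.4,"hand": 100},
    {"ax": 0,"ay": 0.268,"az": 0,"tx": 34,"ty": 0,"tz": -1.7,"hand": 100},
    {"ax": 0,"ay": 0.268,"az": 0,"tx": 37.3,"ty": 0,"tz": -1.85,"hand": 100},
    {"ax": 0,"ay": 0.268,"az": 0,"tx": 37.3,"ty": 0,"tz": -1.85,"hand": 100}
  ]
}}

```text
time: 27.92
ee_pos: [0.5497, 0.0014, 0.247]
tool_rot: [[-0.263, -0.002, 0.965], [-0.965, -0.001, -0.263], [0.001, -1.0, -0.002]]
contact_force: [0.9, 0.1, -1.1]
opening: 0.0851
```

Call:
{"op": "servo_tool", "data": {
  "targets": [
    {"ax": 0,"ay": 0,"az": 0,"tx": 0,"ty": 1,"tz": 0,"hand": 100},
    {"ax": 0,"ay": 0,"az": 0,"tx": 0,"ty": 2,"tz": 0,"hand": 100},
    {"ax": 0,"ay": 0,"az": 0,"tx": 0,"ty": 2,"tz": 0,"hand": 100}
  ]
}}

```text
time: 28.3
ee_pos: [0.5497, 0.0044, 0.2266]
tool_rot: [[-0.258, -0.003, 0.966], [-0.966, -0.001, -0.258], [0.001, -1.0, -0.003]]
contact_force: [0.3, -0.1, 0.6]
opening: 0.0854
```

```bash
python3 -c "
from g import *
to(-15,(.551,.004,.25),(.551,.004,.142)); knock(*'ABE')"
```

```text
t 28.3 j6 105.42143266337878 rv [0.003 0.001 0.001]
(0.551, 0.004, 0.25) [ 0.01 -2.34  0.13]
(0.551, 0.004, 0.142) [-0.01  8.46  0.16]
A dpx 15 -5 0.26
B dpx 0 0 1.0
E dpx 0 0 0.99
```

Call:
{"op": "servo_tool", "data": {
  "targets": [
    {"ax": 0,"ay": 0,"az": 0,"tx": 0,"ty": 3,"tz": 0.1,"hand": 100},
    {"ax": 0,"ay": 0,"az": 0,"tx": 0,"ty": 6,"tz": 0.1,"hand": 100},
    {"ax": 0,"ay": 0,"az": 0,"tx": 0,"ty": 8,"tz": 0.1,"hand": 100},
    {"ax": 0,"ay": 0,"az": 0,"tx": 0,"ty": 8.4,"tz": 0.1,"hand": 100},
    {"ax": 0,"ay": 0,"az": 0,"tx": 0,"ty": 8.4,"tz": 0.1,"hand": 60},
    {"ax": 0,"ay": 0,"az": 0,"tx": 0,"ty": 8.4,"tz": 0.1,"hand": 50},
    {"ax": 0,"ay": 0,"az": 0,"tx": 0,"ty": 8.4,"tz": 0.1,"hand": 40},
    {"ax": 0,"ay": 0,"az": 0,"tx": 0,"ty": 8.4,"tz": 0.1,"hand": 40}
  ],
  "newtons": 60
}}

```text
time: 29.35
ee_pos: [0.5516, 0.0033, 0.1458]
tool_rot: [[-0.259, 0.002, 0.966], [-0.966, -0.0, -0.259], [0.0, -1.0, 0.002]]
contact_force: [-2.9, 0.9, 6.5]
opening: 0.0605
```

Call:
{"op": "servo_tool", "data": {
  "targets": [
    {"ax": 0,"ay": 0,"az": 0,"tx": 0,"ty": -0.5,"tz": 0,"hand": 40},
    {"ax": 0,"ay": 0,"az": 0,"tx": 0,"ty": -2,"tz": 0,"hand": 40},
    {"ax": 0,"ay": 0,"az": 0,"tx": 0,"ty": -4.5,"tz": 0,"hand": 40},
    {"ax": 0,"ay": 0,"az": 0,"tx": 0,"ty": -7.5,"tz": 0,"hand": 40},
    {"ax": 0,"ay": 0,"az": 0,"tx": 0,"ty": -10,"tz": 0,"hand": 40},
    {"ax": 0,"ay": 0,"az": 0,"tx": 0,"ty": -11,"tz": 0,"hand": 40},
    {"ax": 0,"ay": 0,"az": 0,"tx": 0,"ty": -11,"tz": 0,"hand": 40}
  ]
}}

```text
time: 30.22
ee_pos: [0.5514, 0.0032, 0.2546]
tool_rot: [[-0.259, 0.0, 0.966], [-0.966, -0.001, -0.259], [0.001, -1.0, 0.0]]
contact_force: [0.3, 0.8, -5.5]
opening: 0.0606
```

```bash
python3 -c "
from g import *
to(0,(.457,.381,.252),(.457,.381,.148))"
```

```text
t 30.225 j6 105.3840635535487 rv [-0.    -0.262  0.001]
(0.457, 0.381, 0.252) [-34.04   0.23 -18.92]
(0.457, 0.381, 0.148) [-34.05  10.63 -18.92]
```

Call:
{"op": "servo_tool", "data": {
  "targets": [
    {"ax": 0,"ay": 0,"az": 0,"tx": -2.5,"ty": 0,"tz": -1.4,"hand": 40},
    {"ax": 0,"ay": 0,"az": 0,"tx": -7,"ty": 0,"tz": -3.9,"hand": 40},
    {"ax": 0,"ay": 0,"az": 0,"tx": -12,"ty": 0,"tz": -6.7,"hand": 40},
    {"ax": 0,"ay": 0,"az": 0,"tx": -17,"ty": 0,"tz": -9.4,"hand": 40},
    {"ax": 0,"ay": 0,"az": 0,"tx": -22,"ty": 0,"tz": -12.2,"hand": 40},
    {"ax": 0,"ay": 0,"az": 0,"tx": -27,"ty": 0,"tz": -15,"hand": 40},
    {"ax": 0,"ay": 0,"az": 0,"tx": -31.5,"ty": 0,"tz": -17.5,"hand": 40},
    {"ax": 0,"ay": 0,"az": 0,"tx": -34,"ty": 0,"tz": -18.9,"hand": 40}
  ]
}}

```text
time: 31.22
ee_pos: [0.4555, 0.3827, 0.2522]
tool_rot: [[-0.257, -0.003, 0.966], [-0.966, -0.002, -0.257], [0.003, -1.0, -0.002]]
contact_force: [0.2, -0.5, -5.3]
opening: 0.0601
```

Call:
{"op": "servo_tool", "data": {
  "targets": [
    {"ax": 0,"ay": 0,"az": 0,"tx": 0,"ty": 0,"tz": 0,"hand": 40},
    {"ax": 0,"ay": 0,"az": 0,"tx": 0,"ty": 3,"tz": 0,"hand": 40},
    {"ax": 0,"ay": 0,"az": 0,"tx": 0,"ty": 6,"tz": 0,"hand": 40},
    {"ax": 0,"ay": 0,"az": 0,"tx": 0,"ty": 8.5,"tz": 0,"hand": 40},
    {"ax": 0,"ay": 0,"az": 0,"tx": 0,"ty": 9.6,"tz": 0,"hand": 40},
    {"ax": 0,"ay": 0,"az": 0,"tx": 0,"ty": 9.9,"tz": 0,"hand": 40},
    {"ax": 0,"ay": 0,"az": 0,"tx": 0,"ty": 10.2,"tz": 0,"hand": 40},
    {"ax": 0,"ay": 0,"az": 0,"tx": 0,"ty": 10.2,"tz": 0,"hand": 40}
  ]
}}

```text
time: 32.22
ee_pos: [0.457, 0.3806, 0.1526]
tool_rot: [[-0.259, 0.0, 0.966], [-0.966, -0.0, -0.259], [0.0, -1.0, 0.0]]
contact_force: [0.8, -0.2, -5.6]
opening: 0.0606
```

Call:
{"op": "servo_tool", "data": {
  "targets": [
    {"ax": 0,"ay": 0,"az": 0,"tx": 0,"ty": 0.1,"tz": 0,"hand": 40},
    {"ax": 0,"ay": 0,"az": 0,"tx": 0,"ty": 0.25,"tz": 0,"hand": 40},
    {"ax": 0,"ay": 0,"az": 0,"tx": 0,"ty": 0.25,"tz": 0,"hand": 40}
  ]
}}

```text
time: 32.6
ee_pos: [0.457, 0.3811, 0.1518]
tool_rot: [[-0.259, 0.002, 0.966], [-0.966, 0.002, -0.259], [-0.002, -1.0, 0.001]]
contact_force: [-2.6, -0.2, 6.8]
opening: 0.0606
```

Call:
{"op": "servo_tool", "data": {
  "targets": [
    {"ax": 0,"ay": 0,"az": 0,"tx": 0,"ty": 0,"tz": 0,"hand": 85},
    {"ax": 0,"ay": 0,"az": 0,"tx": 0,"ty": 0,"tz": 0,"hand": 95},
    {"ax": 0,"ay": 0,"az": 0,"tx": 0,"ty": -0.3,"tz": 0,"hand": 95},
    {"ax": 0,"ay": 0,"az": 0,"tx": 0,"ty": -3,"tz": 0,"hand": 95},
    {"ax": 0,"ay": 0,"az": 0,"tx": 0,"ty": -7,"tz": 0,"hand": 95},
    {"ax": 0,"ay": 0,"az": 0,"tx": 0,"ty": -10,"tz": 0,"hand": 95},
    {"ax": 0,"ay": 0,"az": 0,"tx": 0,"ty": -10,"tz": 0,"hand": 100}
  ]
}}

```text
time: 33.48
ee_pos: [0.4575, 0.3811, 0.2522]
tool_rot: [[-0.259, 0.003, 0.966], [-0.966, 0.002, -0.259], [-0.003, -1.0, 0.002]]
contact_force: [0.4, -0.1, -0.6]
opening: 0.0853
```

```bash
python3 -c "
from g import *
to(-15,(.541,-.113,.25),(.541,-.113,.142)); knock(*'ABE')"
```

```text
t 33.475 j6 144.83349073598254 rv [-0.002 -0.001 -0.003]
(0.541, -0.113, 0.25) [45.56  0.15 20.88]
(0.541, -0.113, 0.142) [45.59 10.95 20.86]
A dpx 0 0 1.0
B dpx 0 0 1.0
E dpx 0 0 0.99
```

Call:
{"op": "servo_tool", "data": {
  "targets": [
    {"ax": 0,"ay": 0,"az": 0,"tx": 4,"ty": 0,"tz": 1.8,"hand": 100},
    {"ax": 0,"ay": 0,"az": 0,"tx": 9,"ty": 0,"tz": 4.1,"hand": 100},
    {"ax": 0,"ay": 0,"az": 0,"tx": 14.5,"ty": 0,"tz": 6.6,"hand": 100},
    {"ax": 0,"ay": 0,"az": 0,"tx": 20,"ty": 0,"tz": 9.2,"hand": 100},
    {"ax": 0,"ay": 0,"az": 0,"tx": 25.5,"ty": 0,"tz": 11.7,"hand": 100},
    {"ax": 0,"ay": 0,"az": 0,"tx": 31,"ty": 0,"tz": 14.2,"hand": 100},
    {"ax": 0,"ay": 0,"az": 0,"tx": 36.5,"ty": 0,"tz": 16.7,"hand": 100},
    {"ax": 0,"ay": 0,"az": 0,"tx": 41.5,"ty": 0,"tz": 19,"hand": 100}
  ]
}}

```text
time: 34.52
ee_pos: [0.5324, -0.0716, 0.2484]
tool_rot: [[-0.26, -0.002, 0.966], [-0.966, -0.001, -0.26], [0.001, -1.0, -0.002]]
contact_force: [0.8, 0.4, -0.3]
opening: 0.0851
```

Call:
{"op": "servo_tool", "data": {
  "targets": [
    {"ax": 0,"ay": 0,"az": 0,"tx": 3,"ty": 0,"tz": 1.4,"hand": 100},
    {"ax": 0,"ay": 0,"az": 0,"tx": 4.1,"ty": 1,"tz": 1.9,"hand": 100},
    {"ax": 0,"ay": 0,"az": 0,"tx": 4.1,"ty": 2,"tz": 1.9,"hand": 100},
    {"ax": 0,"ay": 0,"az": 0,"tx": 4.1,"ty": 2,"tz": 1.9,"hand": 100}
  ]
}}

```text
time: 35.02
ee_pos: [0.5398, -0.1128, 0.2283]
tool_rot: [[-0.258, -0.003, 0.966], [-0.966, -0.0, -0.258], [0.001, -1.0, -0.003]]
contact_force: [1.0, 0.6, 0.7]
opening: 0.0853
```

```bash
python3 -c "
from g import *
to(-15,(.541,-.113,.25),(.541,-.113,.142)); knock(*'ABE')"
```

```text
t 35.025 j6 93.18144815201181 rv [0.003 0.001 0.001]
(0.541, -0.113, 0.25) [-0.01 -2.17  0.12]
(0.541, -0.113, 0.142) [-0.02  8.63  0.15]
A dpx 0 0 1.0
B dpx -2 -3 0.32
E dpx -23 -24 0.33
```

Call:
{"op": "servo_tool", "data": {
  "targets": [
    {"ax": 0,"ay": 0,"az": 0,"tx": 0,"ty": 3,"tz": 0.1,"hand": 100},
    {"ax": 0,"ay": 0,"az": 0,"tx": 0,"ty": 6,"tz": 0.1,"hand": 100},
    {"ax": 0,"ay": 0,"az": 0,"tx": 0,"ty": 8,"tz": 0.1,"hand": 100},
    {"ax": 0,"ay": 0,"az": 0,"tx": 0,"ty": 8.4,"tz": 0.1,"hand": 100},
    {"ax": 0,"ay": 0,"az": 0,"tx": 0,"ty": 8.4,"tz": 0.1,"hand": 60},
    {"ax": 0,"ay": 0,"az": 0,"tx": 0,"ty": 8.4,"tz": 0.1,"hand": 50},
    {"ax": 0,"ay": 0,"az": 0,"tx": 0,"ty": 8.4,"tz": 0.1,"hand": 40},
    {"ax": 0,"ay": 0,"az": 0,"tx": 0,"ty": 8.4,"tz": 0.1,"hand": 40}
  ],
  "newtons": 60
}}

```text
time: 36.08
ee_pos: [0.5417, -0.1142, 0.1475]
tool_rot: [[-0.259, 0.001, 0.966], [-0.966, -0.001, -0.259], [0.0, -1.0, 0.001]]
contact_force: [-3.0, 2.3, 6.9]
opening: 0.0606
```

Call:
{"op": "servo_tool", "data": {
  "targets": [
    {"ax": 0,"ay": 0,"az": 0,"tx": 0,"ty": -0.5,"tz": 0,"hand": 40},
    {"ax": 0,"ay": 0,"az": 0,"tx": 0,"ty": -2,"tz": 0,"hand": 40},
    {"ax": 0,"ay": 0,"az": 0,"tx": 0,"ty": -4.5,"tz": 0,"hand": 40},
    {"ax": 0,"ay": 0,"az": 0,"tx": 0,"ty": -7.5,"tz": 0,"hand": 40},
    {"ax": 0,"ay": 0,"az": 0,"tx": 0,"ty": -10,"tz": 0,"hand": 40},
    {"ax": 0,"ay": 0,"az": 0,"tx": 0,"ty": -11,"tz": 0,"hand": 40},
    {"ax": 0,"ay": 0,"az": 0,"tx": 0,"ty": -11,"tz": 0,"hand": 40}
  ]
}}

```text
time: 36.95
ee_pos: [0.5416, -0.1143, 0.2562]
tool_rot: [[-0.259, 0.0, 0.966], [-0.966, -0.001, -0.259], [0.001, -1.0, 0.0]]
contact_force: [0.4, -0.1, -6.1]
opening: 0.0605
```

```bash
python3 -c "
from g import *
to(0,(.507,.259,.255),(.507,.259,.148))"
```

```text
t 36.95 j6 93.13723578039706 rv [-0.    -0.262  0.001]
(0.507, 0.259, 0.255) [-35.16   0.08 -13.03]
(0.507, 0.259, 0.148) [-35.17  10.78 -13.03]
```

Call:
{"op": "servo_tool", "data": {
  "targets": [
    {"ax": 0,"ay": 0,"az": 0,"tx": -2.5,"ty": 0,"tz": -0.9,"hand": 40},
    {"ax": 0,"ay": 0,"az": 0,"tx": -7,"ty": 0,"tz": -2.6,"hand": 40},
    {"ax": 0,"ay": 0,"az": 0,"tx": -12,"ty": 0,"tz": -4.4,"hand": 40},
    {"ax": 0,"ay": 0,"az": 0,"tx": -17.5,"ty": 0,"tz": -6.5,"hand": 40},
    {"ax": 0,"ay": 0,"az": 0,"tx": -23,"ty": 0,"tz": -8.5,"hand": 40},
    {"ax": 0,"ay": 0,"az": 0,"tx": -28.5,"ty": 0,"tz": -10.5,"hand": 40},
    {"ax": 0,"ay": 0,"az": 0,"tx": -33,"ty": 0,"tz": -12.2,"hand": 40},
    {"ax": 0,"ay": 0,"az": 0,"tx": -35.1,"ty": 0,"tz": -13,"hand": 40}
  ]
}}

```text
time: 37.95
ee_pos: [0.5059, 0.2606, 0.2539]
tool_rot: [[-0.257, -0.003, 0.966], [-0.966, -0.002, -0.257], [0.002, -1.0, -0.002]]
contact_force: [0.3, -1.3, -4.7]
opening: 0.061
```

Call:
{"op": "servo_tool", "data": {
  "targets": [
    {"ax": 0,"ay": 0,"az": 0,"tx": 0,"ty": 0,"tz": 0,"hand": 40},
    {"ax": 0,"ay": 0,"az": 0,"tx": 0,"ty": 3,"tz": 0,"hand": 40},
    {"ax": 0,"ay": 0,"az": 0,"tx": 0,"ty": 6,"tz": 0,"hand": 40},
    {"ax": 0,"ay": 0,"az": 0,"tx": 0,"ty": 8.5,"tz": 0,"hand": 40},
    {"ax": 0,"ay": 0,"az": 0,"tx": 0,"ty": 9.6,"tz": 0,"hand": 40},
    {"ax": 0,"ay": 0,"az": 0,"tx": 0,"ty": 9.9,"tz": 0,"hand": 40},
    {"ax": 0,"ay": 0,"az": 0,"tx": 0,"ty": 10.2,"tz": 0,"hand": 40},
    {"ax": 0,"ay": 0,"az": 0,"tx": 0,"ty": 10.2,"tz": 0,"hand": 40}
  ]
}}

```text
time: 38.95
ee_pos: [0.5071, 0.2584, 0.1542]
tool_rot: [[-0.259, 0.0, 0.966], [-0.966, -0.0, -0.259], [0.0, -1.0, 0.0]]
contact_force: [0.2, -0.1, -5.6]
opening: 0.0608
```

Call:
{"op": "servo_tool", "data": {
  "targets": [
    {"ax": 0,"ay": 0,"az": 0,"tx": 0,"ty": 0.1,"tz": 0,"hand": 40},
    {"ax": 0,"ay": 0,"az": 0,"tx": 0,"ty": 0.25,"tz": 0,"hand": 40},
    {"ax": 0,"ay": 0,"az": 0,"tx": 0,"ty": 0.25,"tz": 0,"hand": 40}
  ]
}}

```text
time: 39.33
ee_pos: [0.5071, 0.2589, 0.1535]
tool_rot: [[-0.259, 0.002, 0.966], [-0.966, 0.001, -0.259], [-0.002, -1.0, 0.002]]
contact_force: [-3.5, -0.3, 7.8]
opening: 0.0606
```

Call:
{"op": "servo_tool", "data": {
  "targets": [
    {"ax": 0,"ay": 0,"az": 0,"tx": 0,"ty": 0,"tz": 0,"hand": 85},
    {"ax": 0,"ay": 0,"az": 0,"tx": 0,"ty": 0,"tz": 0,"hand": 95},
    {"ax": 0,"ay": 0,"az": 0,"tx": 0,"ty": -0.3,"tz": 0,"hand": 95},
    {"ax": 0,"ay": 0,"az": 0,"tx": 0,"ty": -3,"tz": 0,"hand": 95},
    {"ax": 0,"ay": 0,"az": 0,"tx": 0,"ty": -7,"tz": 0,"hand": 95},
    {"ax": 0,"ay": 0,"az": 0,"tx": 0,"ty": -10,"tz": 0,"hand": 95},
    {"ax": 0,"ay": 0,"az": 0,"tx": 0,"ty": -10,"tz": 0,"hand": 100}
  ]
}}

```text
time: 40.2
ee_pos: [0.5076, 0.2589, 0.2537]
tool_rot: [[-0.259, 0.003, 0.966], [-0.966, 0.001, -0.259], [-0.002, -1.0, 0.003]]
contact_force: [-0.3, 0.8, -0.0]
opening: 0.0856
```

```bash
python3 -c "
from g import *
to(0,(.641,-.07,.23),(.641,-.07,.142)); knock(*'AB')"
```

```text
t 40.2 j6 132.05663948843045 rv [-0.003 -0.262 -0.002]
(0.641, -0.07, 0.23) [28.31  2.37 21.4 ]
(0.641, -0.07, 0.142) [28.32 11.17 21.37]
A dpx 0 0 1.0
B dpx 0 0 1.0
```

Call:
{"op": "servo_tool", "data": {
  "targets": [
    {"ax": 0,"ay": -0.05,"az": 0,"tx": 3,"ty": 0,"tz": 2.3,"hand": 100},
    {"ax": 0,"ay": -0.1,"az": 0,"tx": 7.5,"ty": 0,"tz": 5.7,"hand": 100},
    {"ax": 0,"ay": -0.15,"az": 0,"tx": 12,"ty": 0,"tz": 9.1,"hand": 100},
    {"ax": 0,"ay": -0.2,"az": 0,"tx": 16.5,"ty": 0,"tz": 12.5,"hand": 100},
    {"ax": 0,"ay": -0.262,"az": 0,"tx": 21,"ty": 0,"tz": 15.9,"hand": 100},
    {"ax": 0,"ay": -0.262,"az": 0,"tx": 25.5,"ty": 0,"tz": 19.3,"hand": 100},
    {"ax": 0,"ay": -0.262,"az": 0,"tx": 28.3,"ty": 0,"tz": 21.4,"hand": 100},
    {"ax": 0,"ay": -0.262,"az": 0,"tx": 28.3,"ty": 0.5,"tz": 21.4,"hand": 100}
  ]
}}

```text
time: 41.25
ee_pos: [0.6404, -0.0727, 0.2441]
tool_rot: [[-0.003, -0.003, 1.0], [-1.0, -0.001, -0.003], [0.001, -1.0, -0.003]]
contact_force: [-0.6, 1.4, 0.4]
opening: 0.0855
```

Call:
{"op": "servo_tool", "data": {
  "targets": [
    {"ax": 0,"ay": 0,"az": 0,"tx": 0,"ty": 1,"tz": 0,"hand": 100},
    {"ax": 0,"ay": 0,"az": 0,"tx": 0,"ty": 2,"tz": 0,"hand": 100},
    {"ax": 0,"ay": 0,"az": 0,"tx": 0,"ty": 2,"tz": 0,"hand": 100}
  ]
}}

```text
time: 41.62
ee_pos: [0.6395, -0.0693, 0.2251]
tool_rot: [[0.001, -0.002, 1.0], [-1.0, -0.001, 0.001], [0.001, -1.0, -0.002]]
contact_force: [-0.3, -0.4, 0.3]
opening: 0.0854
```

```bash
python3 -c "
from g import *
to(0,(.641,-.07,.142)); knock(*'AB')"
```

```text
t 41.625 j6 83.76976934325535 rv [0.002 0.001 0.001]
(0.641, -0.07, 0.142) [0.06 8.31 0.17]
A dpx 0 0 0.31
B dpx -3 -24 0.22
```

Call:
{"op": "servo_tool", "data": {
  "targets": [
    {"ax": 0,"ay": 0,"az": 0,"tx": 0,"ty": 3,"tz": 0.1,"hand": 100},
    {"ax": 0,"ay": 0,"az": 0,"tx": 0,"ty": 6,"tz": 0.1,"hand": 100},
    {"ax": 0,"ay": 0,"az": 0,"tx": 0,"ty": 8,"tz": 0.1,"hand": 100},
    {"ax": 0,"ay": 0,"az": 0,"tx": 0,"ty": 8.2,"tz": 0.1,"hand": 100},
    {"ax": 0,"ay": 0,"az": 0,"tx": 0,"ty": 8.2,"tz": 0.1,"hand": 60},
    {"ax": 0,"ay": 0,"az": 0,"tx": 0,"ty": 8.2,"tz": 0.1,"hand": 50},
    {"ax": 0,"ay": 0,"az": 0,"tx": 0,"ty": 8.2,"tz": 0.1,"hand": 40},
    {"ax": 0,"ay": 0,"az": 0,"tx": 0,"ty": 8.2,"tz": 0.1,"hand": 40}
  ],
  "newtons": 60
}}

```text
time: 42.68
ee_pos: [0.6419, -0.0705, 0.1462]
tool_rot: [[-0.0, 0.003, 1.0], [-1.0, -0.001, -0.0], [0.001, -1.0, 0.003]]
contact_force: [0.4, 0.0, 6.0]
opening: 0.0604
```

Call:
{"op": "servo_tool", "data": {
  "targets": [
    {"ax": 0,"ay": 0,"az": 0,"tx": 0,"ty": -0.5,"tz": 0,"hand": 40},
    {"ax": 0,"ay": 0,"az": 0,"tx": 0,"ty": -2,"tz": 0,"hand": 40},
    {"ax": 0,"ay": 0,"az": 0,"tx": 0,"ty": -4.5,"tz": 0,"hand": 40},
    {"ax": 0,"ay": 0,"az": 0,"tx": 0,"ty": -7.5,"tz": 0,"hand": 40},
    {"ax": 0,"ay": 0,"az": 0,"tx": 0,"ty": -10,"tz": 0,"hand": 40},
    {"ax": 0,"ay": 0,"az": 0,"tx": 0,"ty": -10,"tz": 0,"hand": 40}
  ]
}}

```text
time: 43.42
ee_pos: [0.6419, -0.0705, 0.2467]
tool_rot: [[-0.0, 0.003, 1.0], [-1.0, -0.001, -0.0], [0.001, -1.0, 0.003]]
contact_force: [0.6, -0.5, -4.3]
opening: 0.0607
```

```bash
python3 -c "
from g import *
to(0,(.54,-.33,.245))"
```

```text
t 43.425 j6 83.77399459910009 rv [-0.003 -0.     0.001]
(0.54, -0.33, 0.245) [ 25.96   0.17 -10.18]
```

Call:
{"op": "servo_tool", "data": {
  "targets": [
    {"ax": 0,"ay": 0,"az": 0,"tx": 2,"ty": 0,"tz": -0.8,"hand": 40},
    {"ax": 0,"ay": 0,"az": 0,"tx": 6,"ty": 0,"tz": -2.4,"hand": 40},
    {"ax": 0,"ay": 0,"az": 0,"tx": 11,"ty": 0,"tz": -4.4,"hand": 40},
    {"ax": 0,"ay": 0,"az": 0,"tx": 16,"ty": 0,"tz": -6.3,"hand": 40},
    {"ax": 0,"ay": 0,"az": 0,"tx": 21,"ty": 0,"tz": -8.3,"hand": 40},
    {"ax": 0,"ay": 0,"az": 0,"tx": 24.5,"ty": 0,"tz": -9.7,"hand": 40},
    {"ax": 0,"ay": 0,"az": 0,"tx": 26,"ty": 0,"tz": -10.2,"hand": 40},
    {"ax": 0,"ay": 0,"az": 0,"tx": 26,"ty": 0,"tz": -10.2,"hand": 40}
  ]
}}

```text
time: 44.42
ee_pos: [0.5382, -0.3312, 0.2435]
tool_rot: [[-0.002, -0.002, 1.0], [-1.0, 0.0, -0.002], [-0.0, -1.0, -0.002]]
contact_force: [0.8, 0.4, -4.6]
opening: 0.0608
```

Call:
{"op": "servo_tool", "data": {
  "targets": [
    {"ax": 0,"ay": 0,"az": 0,"tx": 0,"ty": 3,"tz": 0,"hand": 40},
    {"ax": 0,"ay": 0,"az": 0,"tx": 0,"ty": 6,"tz": 0,"hand": 40},
    {"ax": 0,"ay": 0,"az": 0,"tx": 0,"ty": 8.2,"tz": 0,"hand": 40},
    {"ax": 0,"ay": 0,"az": 0,"tx": 0,"ty": 8.9,"tz": 0,"hand": 40},
    {"ax": 0,"ay": 0,"az": 0,"tx": 0,"ty": 9.2,"tz": 0,"hand": 40},
    {"ax": 0,"ay": 0,"az": 0,"tx": 0,"ty": 9.3,"tz": 0,"hand": 40},
    {"ax": 0,"ay": 0,"az": 0,"tx": 0,"ty": 9.3,"tz": 0,"hand": 40}
  ]
}}

```text
time: 45.3
ee_pos: [0.5393, -0.3305, 0.1523]
tool_rot: [[-0.0, 0.0, 1.0], [-1.0, -0.001, -0.0], [0.001, -1.0, 0.0]]
contact_force: [0.2, 0.4, -4.3]
opening: 0.0608
```

Call:
{"op": "servo_tool", "data": {
  "targets": [
    {"ax": 0,"ay": 0,"az": 0,"tx": 0,"ty": 0.1,"tz": 0,"hand": 40},
    {"ax": 0,"ay": 0,"az": 0,"tx": 0,"ty": 0.2,"tz": 0,"hand": 40},
    {"ax": 0,"ay": 0,"az": 0,"tx": 0,"ty": 0.2,"tz": 0,"hand": 40}
  ]
}}

```text
time: 45.68
ee_pos: [0.5394, -0.3308, 0.1521]
tool_rot: [[-0.0, 0.002, 1.0], [-1.0, -0.003, -0.0], [0.003, -1.0, 0.002]]
contact_force: [-1.8, 1.6, 10.0]
opening: 0.0608
```

Call:
{"op": "servo_tool", "data": {
  "targets": [
    {"ax": 0,"ay": 0,"az": 0,"tx": 0,"ty": 0,"tz": 0,"hand": 85},
    {"ax": 0,"ay": 0,"az": 0,"tx": 0,"ty": 0,"tz": 0,"hand": 95},
    {"ax": 0,"ay": 0,"az": 0,"tx": 0,"ty": -0.3,"tz": 0,"hand": 95},
    {"ax": 0,"ay": 0,"az": 0,"tx": 0,"ty": -3,"tz": 0,"hand": 95},
    {"ax": 0,"ay": 0,"az": 0,"tx": 0,"ty": -7,"tz": 0,"hand": 95},
    {"ax": 0,"ay": 0,"az": 0,"tx": 0,"ty": -10,"tz": 0,"hand": 95},
    {"ax": 0,"ay": 0,"az": 0,"tx": 0,"ty": -10,"tz": 0,"hand": 100}
  ]
}}

```text
time: 46.55
ee_pos: [0.5398, -0.3308, 0.2523]
tool_rot: [[-0.0, 0.003, 1.0], [-1.0, -0.003, -0.0], [0.003, -1.0, 0.003]]
contact_force: [0.7, -0.8, -0.1]
opening: 0.0853
```

```bash
python3 -c "
from g import *
to(75,(.643,.051,.23)); knock(*'A')"
```

```text
t 46.55 j6 58.54061310355338 rv [-1.000e-03 -1.309e+00  5.000e-03]
(0.643, 0.051, 0.23) [-38.19   2.15  10.3 ]
A dpx 0 0 1.0
```

Call:
{"op": "servo_tool", "data": {
  "targets": [
    {"ax": 0,"ay": -0.16,"az": 0,"tx": -4,"ty": 0,"tz": 1,"hand": 100},
    {"ax": 0,"ay": -0.33,"az": 0,"tx": -9,"ty": 0,"tz": 2.4,"hand": 100},
    {"ax": 0,"ay": -0.5,"az": 0,"tx": -14,"ty": 0,"tz": 3.8,"hand": 100},
    {"ax": 0,"ay": -0.67,"az": 0,"tx": -19,"ty": 0,"tz": 5.2,"hand": 100},
    {"ax": 0,"ay": -0.84,"az": 0,"tx": -24,"ty": 0,"tz": 6.5,"hand": 100},
    {"ax": 0,"ay": -1.01,"az": 0,"tx": -29,"ty": 0,"tz": 7.9,"hand": 100},
    {"ax": 0,"ay": -1.18,"az": 0,"tx": -34,"ty": 0,"tz": 9.2,"hand": 100},
    {"ax": 0,"ay": -1.309,"az": 0,"tx": -38.2,"ty": 0,"tz": 10.3,"hand": 100}
  ]
}}

```text
time: 47.6
ee_pos: [0.6421, 0.0536, 0.2474]
tool_rot: [[0.967, -0.003, 0.254], [-0.254, -0.001, 0.967], [-0.002, -1.0, -0.002]]
contact_force: [0.2, -0.6, -0.0]
opening: 0.0854
```

Call:
{"op": "servo_tool", "data": {
  "targets": [
    {"ax": 0,"ay": 0,"az": 0,"tx": 0,"ty": 0,"tz": 0,"hand": 100},
    {"ax": 0,"ay": 0,"az": 0,"tx": 0,"ty": 1,"tz": 0,"hand": 100},
    {"ax": 0,"ay": 0,"az": 0,"tx": 0,"ty": 2,"tz": 0,"hand": 100},
    {"ax": 0,"ay": 0,"az": 0,"tx": 0,"ty": 2,"tz": 0,"hand": 100}
  ]
}}

```text
time: 48.1
ee_pos: [0.6416, 0.0505, 0.2277]
tool_rot: [[0.965, -0.003, 0.261], [-0.261, -0.001, 0.965], [-0.002, -1.0, -0.002]]
contact_force: [0.0, -0.7, -0.0]
opening: 0.0854
```

```bash
python3 -c "
from g import *
to(75,(.643,.051,.143)); knock(*'A')"
```

```text
t 48.1 j6 19.63719939106472 rv [ 0.002 -0.002 -0.002]
(0.643, 0.051, 0.143) [0.15 8.47 0.1 ]
A dpx -21 5 0.23
```

Call:
{"op": "servo_tool", "data": {
  "targets": [
    {"ax": 0,"ay": 0,"az": 0,"tx": 0.1,"ty": 3,"tz": 0.1,"hand": 100},
    {"ax": 0,"ay": 0,"az": 0,"tx": 0.1,"ty": 6,"tz": 0.1,"hand": 100},
    {"ax": 0,"ay": 0,"az": 0,"tx": 0.1,"ty": 8,"tz": 0.1,"hand": 100},
    {"ax": 0,"ay": 0,"az": 0,"tx": 0.1,"ty": 8.4,"tz": 0.1,"hand": 100},
    {"ax": 0,"ay": 0,"az": 0,"tx": 0.1,"ty": 8.4,"tz": 0.1,"hand": 60},
    {"ax": 0,"ay": 0,"az": 0,"tx": 0.1,"ty": 8.4,"tz": 0.1,"hand": 50},
    {"ax": 0,"ay": 0,"az": 0,"tx": 0.1,"ty": 8.4,"tz": 0.1,"hand": 40},
    {"ax": 0,"ay": 0,"az": 0,"tx": 0.1,"ty": 8.4,"tz": 0.1,"hand": 40}
  ],
  "newtons": 60
}}

```text
time: 49.15
ee_pos: [0.6441, 0.0524, 0.1469]
tool_rot: [[0.966, 0.002, 0.259], [-0.259, -0.001, 0.966], [0.002, -1.0, 0.0]]
contact_force: [0.6, 1.9, 5.4]
opening: 0.0603
```

Call:
{"op": "servo_tool", "data": {
  "targets": [
    {"ax": 0,"ay": 0,"az": 0,"tx": 0,"ty": -0.5,"tz": 0,"hand": 40},
    {"ax": 0,"ay": 0,"az": 0,"tx": 0,"ty": -2,"tz": 0,"hand": 40},
    {"ax": 0,"ay": 0,"az": 0,"tx": 0,"ty": -4.5,"tz": 0,"hand": 40},
    {"ax": 0,"ay": 0,"az": 0,"tx": 0,"ty": -7.5,"tz": 0,"hand": 40},
    {"ax": 0,"ay": 0,"az": 0,"tx": 0,"ty": -10,"tz": 0,"hand": 40},
    {"ax": 0,"ay": 0,"az": 0,"tx": 0,"ty": -10,"tz": 0,"hand": 40}
  ]
}}

```text
time: 49.9
ee_pos: [0.6441, 0.0524, 0.2476]
tool_rot: [[0.966, 0.003, 0.259], [-0.259, -0.0, 0.966], [0.003, -1.0, 0.0]]
contact_force: [0.6, 0.0, -5.6]
opening: 0.0606
```

```bash
python3 -c "
from g import *
to(75,(.41,-.325,.245))"
```

```text
t 49.9 j6 19.68432142121095 rv [-0.    -0.     0.003]
(0.41, -0.325, 0.245) [-12.83   0.21 -42.51]
```

Call:
{"op": "servo_tool", "data": {
  "targets": [
    {"ax": 0,"ay": 0,"az": 0,"tx": -1.5,"ty": 0,"tz": -2,"hand": 40},
    {"ax": 0,"ay": 0,"az": 0,"tx": -4.5,"ty": 0,"tz": -6,"hand": 40},
    {"ax": 0,"ay": 0,"az": 0,"tx": -8,"ty": 0,"tz": -10.6,"hand": 40},
    {"ax": 0,"ay": 0,"az": 0,"tx": -11.5,"ty": 0,"tz": -15.3,"hand": 40},
    {"ax": 0,"ay": 0,"az": 0,"tx": -14.5,"ty": 0,"tz": -20,"hand": 40},
    {"ax": 0,"ay": 0,"az": 0,"tx": -15,"ty": 0,"tz": -25.5,"hand": 40},
    {"ax": 0,"ay": 0,"az": 0,"tx": -14.5,"ty": 0,"tz": -31,"hand": 40},
    {"ax": 0,"ay": 0,"az": 0,"tx": -14,"ty": 0,"tz": -36.5,"hand": 40}
  ]
}}

```text
time: 50.9
ee_pos: [0.4126, -0.2653, 0.2447]
tool_rot: [[0.966, -0.001, 0.259], [-0.259, -0.0, 0.966], [-0.001, -1.0, -0.001]]
contact_force: [2.0, 0.7, -5.2]
opening: 0.0606
```

Call:
{"op": "servo_tool", "data": {
  "targets": [
    {"ax": 0,"ay": 0,"az": 0,"tx": 0.8,"ty": 0,"tz": -4,"hand": 40},
    {"ax": 0,"ay": 0,"az": 0,"tx": 1.2,"ty": 0,"tz": -6,"hand": 40},
    {"ax": 0,"ay": 0,"az": 0,"tx": 1.2,"ty": 0,"tz": -6,"hand": 40},
    {"ax": 0,"ay": 0,"az": 0,"tx": 1.2,"ty": 3,"tz": -6,"hand": 40},
    {"ax": 0,"ay": 0,"az": 0,"tx": 1.2,"ty": 6,"tz": -6,"hand": 40},
    {"ax": 0,"ay": 0,"az": 0,"tx": 1.2,"ty": 8,"tz": -6,"hand": 40},
    {"ax": 0,"ay": 0,"az": 0,"tx": 1.2,"ty": 8.8,"tz": -6,"hand": 40},
    {"ax": 0,"ay": 0,"az": 0,"tx": 1.2,"ty": 9.2,"tz": -6,"hand": 40}
  ]
}}

```text
time: 51.9
ee_pos: [0.4098, -0.3244, 0.1536]
tool_rot: [[0.966, -0.0, 0.258], [-0.258, -0.001, 0.966], [-0.0, -1.0, -0.001]]
contact_force: [0.1, -0.4, -5.2]
opening: 0.0603
```

Call:
{"op": "servo_tool", "data": {
  "targets": [
    {"ax": 0,"ay": 0,"az": 0,"tx": 0,"ty": 0.1,"tz": 0,"hand": 40},
    {"ax": 0,"ay": 0,"az": 0,"tx": 0,"ty": 0.1,"tz": 0,"hand": 40}
  ]
}}

```text
time: 52.15
ee_pos: [0.4099, -0.3252, 0.1533]
tool_rot: [[0.966, 0.0, 0.259], [-0.259, -0.001, 0.966], [0.001, -1.0, -0.001]]
contact_force: [0.2, 0.5, -5.3]
opening: 0.0605
```

Call:
{"op": "servo_tool", "data": {
  "targets": [
    {"ax": 0,"ay": 0,"az": 0,"tx": 0,"ty": 0.1,"tz": 0,"hand": 40},
    {"ax": 0,"ay": 0,"az": 0,"tx": 0,"ty": 0.2,"tz": 0,"hand": 40},
    {"ax": 0,"ay": 0,"az": 0,"tx": 0,"ty": 0.2,"tz": 0,"hand": 40}
  ]
}}

```text
time: 52.52
ee_pos: [0.4102, -0.3253, 0.1528]
tool_rot: [[0.966, 0.002, 0.259], [-0.259, -0.002, 0.966], [0.003, -1.0, -0.002]]
contact_force: [-2.2, 3.8, 8.9]
opening: 0.0605
```

Call:
{"op": "servo_tool", "data": {
  "targets": [
    {"ax": 0,"ay": 0,"az": 0,"tx": 0,"ty": 0,"tz": 0,"hand": 85},
    {"ax": 0,"ay": 0,"az": 0,"tx": 0,"ty": 0,"tz": 0,"hand": 95},
    {"ax": 0,"ay": 0,"az": 0,"tx": 0,"ty": -0.3,"tz": 0,"hand": 95},
    {"ax": 0,"ay": 0,"az": 0,"tx": 0,"ty": -3,"tz": 0,"hand": 95},
    {"ax": 0,"ay": 0,"az": 0,"tx": 0,"ty": -7,"tz": 0,"hand": 95},
    {"ax": 0,"ay": 0,"az": 0,"tx": 0,"ty": -12,"tz": 0,"hand": 95},
    {"ax": 0,"ay": 0,"az": 0,"tx": 0,"ty": -14,"tz": 3,"hand": 95},
    {"ax": 0,"ay": 0,"az": 0,"tx": -1,"ty": -14,"tz": 8,"hand": 100}
  ]
}}

```text
time: 53.52
ee_pos: [0.4215, -0.2454, 0.292]
tool_rot: [[0.965, 0.002, 0.261], [-0.261, -0.002, 0.965], [0.002, -1.0, -0.002]]
contact_force: [0.9, -0.0, -0.3]
opening: 0.0851
```

Call:
{"op": "servo_tool", "data": {
  "targets": [
    {"ax": 0,"ay": 0,"az": 0,"tx": -2,"ty": 0,"tz": 5,"hand": 100},
    {"ax": 0,"ay": 0,"az": 0,"tx": -5,"ty": 0,"tz": 10,"hand": 100},
    {"ax": 0,"ay": 0,"az": 0,"tx": -9,"ty": 0,"tz": 15,"hand": 100},
    {"ax": 0,"ay": 0,"az": 0,"tx": -12,"ty": 0,"tz": 20,"hand": 100},
    {"ax": 0,"ay": 0,"az": 0,"tx": -13,"ty": 0,"tz": 23,"hand": 100},
    {"ax": 0,"ay": 0,"az": 0,"tx": -13,"ty": 0,"tz": 23,"hand": 100}
  ]
}}

```text
time: 54.28
ee_pos: [0.3545, 0.0123, 0.2908]
tool_rot: [[0.967, 0.001, 0.255], [-0.255, -0.001, 0.967], [0.001, -1.0, -0.0]]
contact_force: [0.2, -0.4, -0.4]
opening: 0.0853
```

```bash
python3 - <<'E'
from h import *
im=get_image("top")[140:385,120:530,::-1]; im=cv2.resize(im,(800,478),interpolation=cv2.INTER_CUBIC)
cv2.imwrite("pics/f.png",im); cv2.imwrite("pics/fs.png",cv2.resize(get_image("side")[130:440,170:420,::-1],None,fx=1.9,fy=1.9,interpolation=cv2.INTER_CUBIC))
E
```

```text
(no output)
```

View pics/f.png

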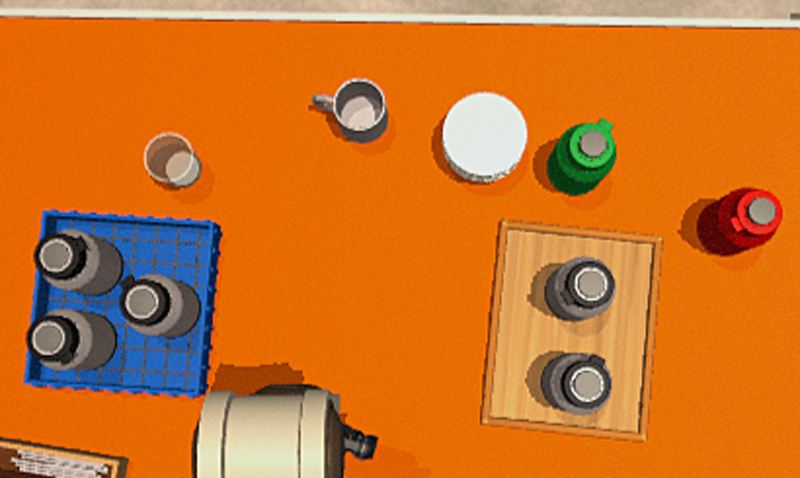

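View pics/fs.png

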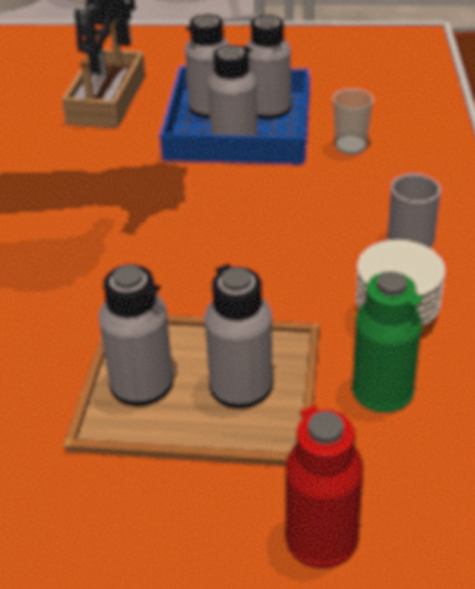

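Everything looks right: three flasks upright in the crate at (60,255), (142,298) and (50,340), two on the tray at (588,287) and (585,385), and the caddy on the table. The bowls, pitcher, glass and coloured flasks haven't moved. Handing in.

```bash
python3 -c "
from bench import r
print(r.job_done(), r.get_obs()['time'])"
```

```text
the job is handed in; nothing more can be done
the job is handed in; nothing more can be done
```

I finished the job and handed it in at about 54 s on the robot's clock.

- **Caddy:** I lifted it out of the crate first and stood it on the bare table in front of the crate.
- **Pressing:** all five buttons went onto their stops (top at z = 183 mm, 14 to 22 N).
- **Sorting:** a tilted wrist view after letting go showed three buttons staying down and two back up. The three sound flasks now stand in the crate and the two worn ones on the tray.

**Last checks:**
- The final top and side pictures show all five flasks upright in place and the caddy standing. The bowls, pitcher, glass and the green and red look-alikes have not moved.
- I saw no knock to any flask and no slackening of the grip.

**Where checks disagreed or fell short:**
- The near-vertical wrist pictures could not tell a pressed button from a raised one, so the sorting rests on the tilted view.
- Some low scores in the check for moved flasks came from the arm blocking the top camera. That check was blocked for some flasks just before I gripped them, but each had still been in place a second or two earlier.
- I did not look closely at the buttons again once the flasks were in the crate.

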